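# Click the shutter disc round to its socket and plug in the block

## Task

Click the shutter unit's thumb lever, one stroke per notch and letting it spring back each time, until the slot in the disc stands over the socket; then push the block plug through the slot fully home and upright in the socket, and let go. Feel for the lever's click and do not force it against its stop, do not turn the disc by hand or with the plug, and leave the other things on the bench alone.

Things in the scene. Friction and masses are not known exactly. Their poses are not given: they have to be found in the camera images.
- unit: Grey base plate of the shutter unit, 180 (x) x 160 (y) x 20 mm, screwed down. Origin: centre of its underside, on the upright axis of disc and lever. Its x axis points along the plate's long side from the axis to the black socket block; the lever is on the opposite (-x) side.
- shutter: Aluminium disc, radius 78 mm, 4 mm thick, top 57 mm above the bench, with one radial slot 32 mm wide from 34 mm off the axis to the rim; hub cap 28 mm across reaches 67 mm. Turns about the unit's axis in 15 notches of 24 degrees; the lever drives it counter-clockwise from above. Origin on the axis at bench height, x along the slot. Starts in a notch 2 to 4 clicks clockwise of the socket.
- slot (a point): Point on the disc's top face in the middle of the slot, 56 mm from the axis. In the right notch it is straight above socket.
- lever: Sprung thumb lever: flat steel arm under the disc, upright black paddle at its end. Origin on the unit's axis at bench height, x along the arm to the paddle. Rest: arm 160 degrees counter-clockwise from the unit's x. Stroke: push the paddle counter-clockwise from above (towards the unit's -y) to click and stop, at most 46 degrees; let go, it springs back. More than 25 N breaks it.
- thumb (a point): Middle of the paddle, 101 mm off the axis, 80 mm above the bench. Paddle: 26 mm along the arm, 12 mm thick, 45 to 96 mm above the bench. Stroke: 1 to 21 degrees free play (hidden, varies) at 1 to 2 N; it bites (5 to 7 N), eases; 17 degrees after the free play the disc snaps on one notch; 5 degrees later a springy stop, felt as 9 N and more. One stroke never moves the disc two notches.
- socket (a point): Centre of the mouth of the rectangular socket hole in the black block's top face, 50 mm above the bench, 56 mm from the unit's axis, 3 mm under the disc. Hole: 27.5 mm along the unit's x, 19.5 mm along its y, 19 mm deep, 2 mm chamfer; open only when the slot stands over it. Axes as the unit's.
- plug: Loose grey block plug standing upright on its brass foot. Origin: centre of the foot's underside. Along its x, y: foot 26 x 18 mm, 16 mm long, with a stepped end; head 34 x 26 mm, from 16 to 64 mm up. Home: foot's long side along the unit's x (either way round), the head's shoulder on the black block. 50 to 100 g.
- plug_center (a point): Centre of the plug, 32 mm above the foot's underside (half-way up). Fully home it lies 16 mm above socket.
- probe_mid (a point): Bystander: upright bright metal detector can with a red cap, 56 mm across, 127 mm tall, about 0.5 kg; point 62 mm up on its axis.
- screwdriver_grip (a point): Bystander: screwdriver lying on the bench; point in its handle.
- adapter_mid (a point): Bystander: small aluminium adapter box 60 x 40 x 28 mm with a round stub at each end; point at its centre.
Not all that is in view belongs to the job. Several things look just like the plug: the one meant starts farthest to the robot's left.

How it is judged:
On the way, in this order (a step that is already met when the one before it is completed fails the run):
1. the slot stands over the socket and the lever is back at rest (horizontal distance between slot and socket below 0.005 m and y of thumb in the frame of unit above 0.028 m), for 0.2 s.
2. the plug is home in the socket (horizontal distance between plug_center and socket below 0.003 m and z of plug_center in the frame of socket below 0.0185 m and angle between plug's own z axis and vertical below 0.06 rad), for 0.2 s.
At the end, for the whole second after the job is handed in: The slot stands over the socket (within 5 mm), the lever is back at rest (within 6 mm), and the plug stands released and still in the socket: centred within 3 mm, upright within 0.06 rad and home within 2.5 mm (all of step 1 and all of step 2 and linear speed of plug below 0.02 m/s); the robot touches nothing.
It fails at once if the lever is forced (more than 25 N) (contact force between the fingers and lever above 25 N).
It fails at once if the disc is pushed by the fingers (more than 6 N) (contact force between the fingers and shutter above 6 N).
It fails at once if the disc is turned with the plug (contact force between plug and shutter above 4 N and angular speed of shutter above 0.7 rad/s).
It fails at once if a bystander is moved by more than 3 cm (distance of any of probe_mid, screwdriver_grip, adapter_mid from where it was at the start of the episode above 0.03 m).
It also fails if it takes over 67 s, if anything falls off the work surface, if the arm or the gripper's body presses on something with over 40 N, if the wrist force passes 120 N, or if a joint passes its speed limit or range.

## Robot

A 6-joint arm with a two-finger parallel gripper is mounted at the origin on the work surface. World frame = base frame: x ahead of the robot, y to its left, z up, the work surface at z = 0. Lengths are in m, angles in rad, forces in N, time in s.
With the tool pointing down it reaches from about 0.375 to 0.975 m from the base axis. Payload 3.8 kg.
Tool frame: the origin (TCP) lies midway between the tips of the shut fingers; the grasp point (between the pads) lies 19 mm behind it; x points along the fingers, z is the direction in which the jaws open and shut, and the axes are right-handed (so a half turn about x gives the same grasp; the last joint's range is limited). The gripper opens to 85 mm and grips with 20 to 120 N. Pads are 22 mm wide; open, the fingers measure 114 mm over their backs; the gripper's body (76 mm by 85 mm) begins 54 mm behind the grasp point. The pads swing forward as they close: fully open they stand 13 mm farther back than shut.
Start: joints at [1.202, 0.264, 1.604, -0, 1.274, -0.037], TCP at [0.22, 0.638, 0.208] pointing down, gripper open.
Joint ranges: [-2.63, 2.63], [-0.94, 2.18], [0.31, 2.57], [-1.31, 4.45], [0, 2.66], [-2.55, 2.55]. Speed limits (rad/s): [2.57, 2.57, 3.14, 3.14, 3.14, 3.14].

## Interface

Orientations are given as a rotation vector (axis times angle).
In Python, from workcell import * gives the robot as it stands. The module is installed in compiled form; this text tells all that it offers.
- The arm moves only by the tool carry_out, never from a script. Its arguments are lists of equal length, an entry for each row: "offset": the shift along the tool's x, y, z in cm, a list of three; "delta_rot": the turn, a rotation vector about the tool's x, y, z in degrees, a list of three. A call has exactly 5 rows; each row shifts and turns the commanded pose from where the row before left it, along the tool's axes as they then stand; what a row does not reach is not made up. A row lasts 1/12 s, in which the tool goes at most 41.7 mm and 7.16 degrees, less where a joint would pass 70% of its speed; a pose out of reach is approached as far as the arm can. A call is refused whole if a number of a shift passes 4.17 or a number of a turn 7.16, either way. A call with a gripper value outside its range is refused whole. "fingers" is the opening, from -1 (shut) to 1 (fully open), set as the call begins (left out, the last holds). The fingers move at their own pace and stop on an object; "newtons" is the grip in N (left out, the last holds). Time passes only in rows, so rows that do not move let the fingers close, or fill a call up. It gives the time, the measured TCP pose, the force and the opening at its end, in the units of the state.
- read_state(): the state, without advancing time (a new reading comes with each control period).
- read_camera(name): name is "scene" or "top"; returns (picture, depth): 420x560x3 uint8, red, green, blue; 420x560 float32, m along the optical axis (not along the pixel's ray), 0 where there is no reading.
- get_calibration(name): a dict with "fx", "fy", "cx", "cy" (pixels), "R" (3x3) and "t" (3): a world point X has camera coordinates R X + t. Camera axes: x right, y down, z forward; pixel columns grow to the right and rows downward; lengths in m; the calibration is good to about 2 mm. A picture is of the moment at which its call begins. get_calibration takes no time and is no camera call.
- finish_job(): hands the job in, once; it reports no verdict.
The state is a dict: "time": time; "q": joint angles; "joint_vel": joint speeds; "joint_torque": joint torques, N m; "tool_pos": TCP position; "tcp_rot": TCP orientation; "wrist_force": force on the tool from outside, world axes, zero at the start; "torque": the same for the moment, N m; "width": opening from 0.0 (shut) to 1.0 (fully open).
Only numpy, scipy, OpenCV 4.12 (cv2) and the standard library are available. Lean on these libraries where they do the work, as an engineer would, in place of code of your own. Each camera call takes 0.05 s, during which the arm holds its last target. There are 200 camera calls.

## Working session

There is one attempt and no reset: what is moved stays moved. The work goes in short steps, Python scripts to look and compute and a tool call to move; the robot and the scene stay as the last step left them, time stands still between calls to the robot, and variables do not carry over. Pictures are saved under pics/ and viewed, about 8 in all and at most 12, crops included, and the job is handed in when it is done.

Besides the shell and the picture viewer there is one more tool, called after "Request:" as name(argument=value, ...), one argument or row to a line, values as JSON. carry_out: Moves the arm, as the interface text tells. Its arguments: {"type":"object","properties":{"offset":{"type":"array"},"delta_rot":{"type":"array"},"fingers":{"type":"number"},"newtons":{"type":"number"}},"required":["offset","delta_rot"]}

```bash
mkdir -p pics
cat > h.py <<'E'
from workcell import *
import numpy as np, cv2
from scipy.spatial.transform import Rotation as Rn
def ray(c,u,v,z):
    R,t=np.array(c["R"]),np.array(c["t"]); o=-R.T@t
    d=R.T@np.array([(u-c["cx"])/c["fx"],(v-c["cy"])/c["fy"],1]); return o+d*(z-o[2])/d[2]
def cloud(c,D):
    v,u=np.indices(D.shape); P=np.stack([(u-c["cx"])/c["fx"]*D,(v-c["cy"])/c["fy"]*D,D],-1)
    return (P-np.array(c["t"]))@np.array(c["R"])
def snap(n):
    p,d=read_camera(n); return p,d,get_calibration(n)
E
python3 - <<'E'
from h import *
for n in("scene","top"):
    p,d,c=snap(n); cv2.imwrite(f"pics/{n}0.png",cv2.resize(p[:,:,::-1],None,fx=1.4,fy=1.4)); np.savez(f"{n}0.npz",p=p,d=d)
    print(n,c,(d>0).mean())
s=read_state(); print(s); print(Rn.from_rotvec(s["tcp_rot"]).as_matrix().round(3))
E
```

```text
scene {'fx': 507.4390568640668, 'fy': 507.4390568640668, 'cx': 276.2128873192771, 'cy': 210.10208662042754, 'R': array([[ 0.87963879,  0.47523473, -0.01968617],
       [ 0.2539615 , -0.50426159, -0.82536283],
       [-0.40216806,  0.72102164, -0.56425938]]), 't': array([-0.47312383, -0.09411116,  1.62505867])} 0.9958673469387755
top {'fx': 407.40224938909586, 'fy': 407.40224938909586, 'cx': 279.0979319081127, 'cy': 203.77788546740507, 'R': array([[-0.01269495, -0.9994545 , -0.03048827],
       [-0.98430621,  0.01785807, -0.17556305],
       [ 0.17601174,  0.02778103, -0.98399598]]), 't': array([-0.02167894,  0.53970256,  0.94583652])} 0.9960416666666667
{'time': 0.1, 'q': array([ 1.20208631e+00,  2.64730436e-01,  1.60521256e+00, -1.55009431e-05,
        1.27369747e+00, -3.68955363e-02]), 'joint_vel': array([-2.72504182e-05, -2.27771812e-03, -2.83940157e-03,  5.03698045e-04,
       -5.05833077e-04, -6.05158233e-04]), 'joint_torque': array([-2.85184924e-04, -5.16703534e+01, -3.68590450e+01, -1.29269683e-04,
        6.26693378e-03, -9.88042245e-06]), 'tool_pos': array([0.21964118, 0.63753146, 0.20686454]), 'tcp_rot': array([-0.96257231,  1.34984496,  0.96068579]), 'wrist_force': array([ 0.2261327 , -0.46737562, -1.08248776]), 'torque': array([-0.00767677,  0.02757484,  0.02816734]), 'width': 0.999963620000289}
[[-0.001 -0.945  0.326]
 [-0.002  0.326  0.945]
 [-1.     0.    -0.002]]
```

View pics/scene0.png

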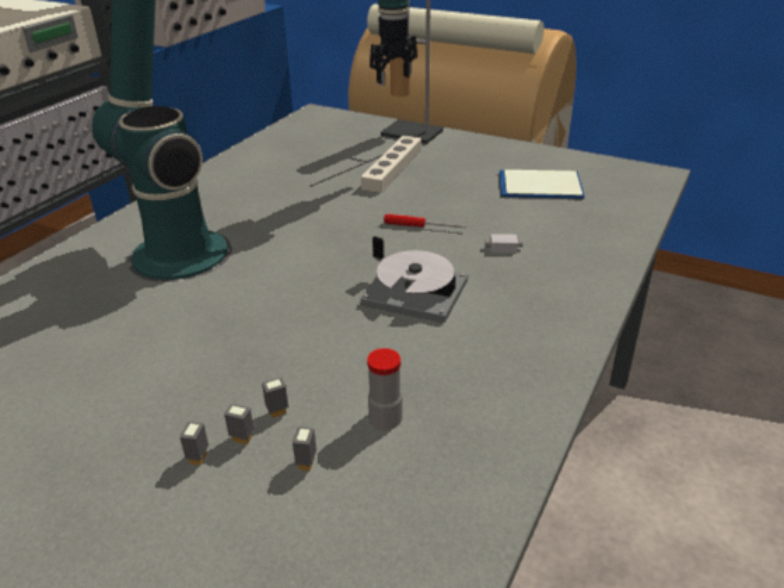

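View pics/top0.png

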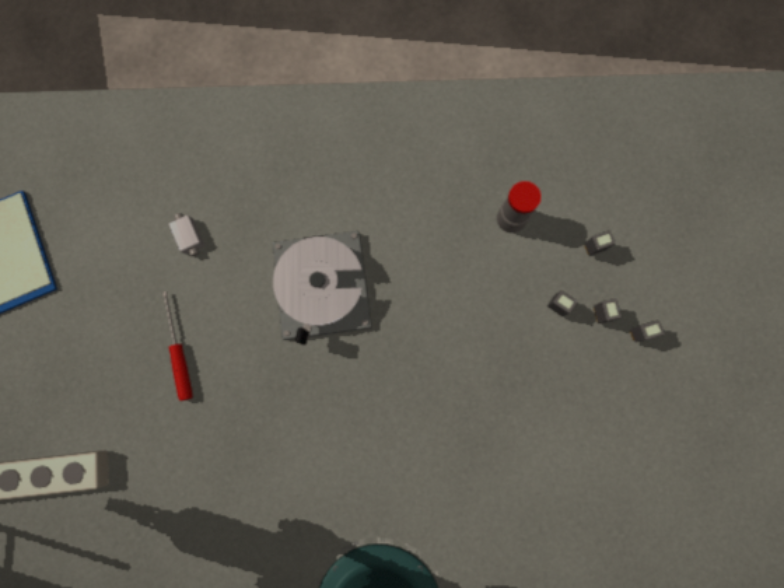

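The scene picture shows the disc at (415,270), the lever paddle at (378,247), and four plug-like blocks at (275,396), (238,421), (194,441) and (304,446).

In the top picture the hub is at (318,281), the slot at (350,278) and the paddle at (302,336). The blocks there are at (565,302), (610,311), (652,330) and (600,242). World +y is image left, so the plug meant is (565,302), which is (275,396) in the scene view.

```bash
cat > m.py <<'E'
from h import *
z=np.load("top0.npz"); p,d=z["p"],z["d"]; c=get_calibration("top"); W=cloud(c,d)
def at(x0,y0,r): return (np.hypot(W[...,0]-x0,W[...,1]-y0)<r)
a=ray(c,318/1.4,281/1.4,.067); print("hub",a, W[201,227])
near=at(a[0],a[1],.2)
# disc rim circle
m=(near&(abs(W[...,2]-.057)<.005)).astype(np.uint8); m=cv2.morphologyEx(m,cv2.MORPH_OPEN,np.ones((3,3),np.uint8))
cs=max(cv2.findContours(m,0,cv2.CHAIN_APPROX_NONE)[0],key=cv2.contourArea)[:,0]
P=np.array([ray(c,u,v,.057)[:2] for u,v in cs]); 
from scipy.optimize import least_squares
f=least_squares(lambda q:np.hypot(*(P-q[:2]).T)-q[2],[a[0],a[1],.078],loss="soft_l1",f_scale=.001); print("disc",f.x)
C=f.x[:2]
# slot: disc-annulus pixels missing
v,u=np.indices(d.shape); G=np.array([ray(c,x,y,.057)[:2] for x,y in zip(u[near],v[near])])-C
r=np.hypot(*G.T); an=np.degrees(np.arctan2(G[:,1],G[:,0])); hz=W[near][:,2]
k=(r>.045)&(r<.07)&(hz<.054); print("slot ang",np.median(an[k]),k.sum(), "xy",G[k].mean(0))
# paddle
k=near&(W[...,2]>.075); q=W[k]; print("paddle",k.sum(),np.median(q,0),q.min(0),q.max(0))
k=near&(W[...,2]>.088); q=W[k]; mm=np.median(q,0); print(k.sum(),mm, "ang",np.degrees(np.arctan2(*(mm[:2]-C)[::-1])),np.hypot(*(mm[:2]-C)))
# plate
k=(near&(W[...,2]>.012)&(W[...,2]<.028)); pp=np.array([ray(c,x,y,.02)[:2] for x,y in zip(u[k],v[k])]).astype(np.float32); print("plate",cv2.minAreaRect(pp*1000))
for (x,y) in((565,302),(610,311),(652,330),(600,242)):
    b=ray(c,x/1.4,y/1.4,.064); k=at(b[0],b[1],.035)&(W[...,2]>.058)&(W[...,2]<.072)
    pp=np.array([ray(c,x,y,.064)[:2] for x,y in zip(u[k],v[k])]).astype(np.float32); print("plug",b,k.sum(),cv2.minAreaRect(pp*1000),pp.mean(0))
big=cv2.resize(p[190:245,380:480,::-1],None,fx=7,fy=7,interpolation=cv2.INTER_CUBIC)
b2=cv2.resize(p[155:255,185:275,::-1],None,fx=4.5,fy=4.5,interpolation=cv2.INTER_CUBIC)
w=max(big.shape[1],b2.shape[1]); big=cv2.resize(big,(400,220)); 
o=np.zeros((450,805,3),np.uint8); o[:220,:400]=big; o[:b2.shape[0],400:400+b2.shape[1]]=b2[:450]; cv2.imwrite("pics/crop1.png",o[:,:800])
E
python3 m.py
```

```text
hub [0.54554214 0.09419601 0.067     ] [0.54522889 0.09485303 0.06498957]
disc [0.55041123 0.09777659 0.07620922]
slot ang -87.54098598272269 166 xy [ 0.00121966 -0.04485566]
paddle 72 [0.45128067 0.11690529 0.09500667] [0.43989093 0.11067089 0.07633905] [0.4631086  0.12599347 0.09862855]
64 [0.45131456 0.11863531 0.0952605 ] ang 168.1134136516913 0.10126814299915754
plate ((549.6866455078125, 95.71907806396484), (180.27288818359375, 159.7041473388672), 6.921330451965332)
plug [ 0.50236762 -0.32418882  0.064     ] 163 ((503.82598876953125, -323.8983154296875), (33.86892318725586, 26.314788818359375), 53.80402755737305) [ 0.50386995 -0.32402006]
plug [ 0.48582888 -0.39803231  0.064     ] 172 ((489.2804260253906, -399.9745178222656), (34.138919830322266, 27.50115394592285), 9.50855541229248) [ 0.48930737 -0.3999718 ]
plug [ 0.45283178 -0.46463586  0.064     ] 174 ((454.02099609375, -463.8585205078125), (25.947599411010742, 36.04358673095703), 17.340181350708008) [ 0.45387614 -0.46402526]
plug [ 0.60525975 -0.39054894  0.064     ] 160 ((609.5254516601562, -396.01446533203125), (26.58802032470703, 36.185791015625), 19.710166931152344) [ 0.60961545 -0.39605275]
```

View pics/crop1.png

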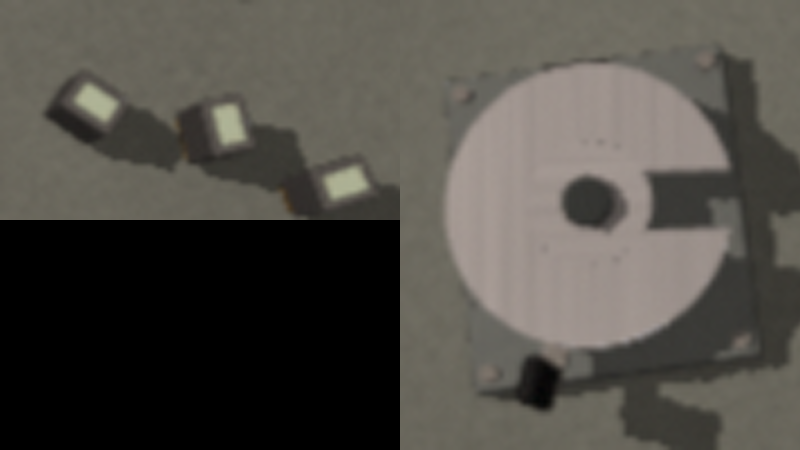

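Everything matches the stated sizes: the plate measures 180.3x159.7 mm with its centre at (0.550, 0.096) and yaw 6.9°. The lever is at 166.9°, which is 160° from the unit's x. The slot is about 96° clockwise of the socket, so 4 clicks are needed.

The blocks in the crop are at (90,105), (225,125) and (345,180), plus the fourth at top view (600,242). The one at (90,105) has the largest y (-0.324), so it is the plug. Now I'll move to the lever with the fingers shut.

Request:
carry_out(
  offset=[
    [0,-2.43,-2.48],
    [0,-2.43,-2.48],
    [0,-2.43,-2.48],
    [0,-2.43,-2.48],
    [0,-2.43,-2.48],
  ],
  delta_rot=[
    [0,0,0],
    [0,0,0],
    [0,0,0],
    [0,0,0],
    [0,0,0],
  ],
  fingers=-1,
  newtons=40,
)

```text
time: 0.52
tool_pos: [0.2944, 0.4796, 0.2074]
tcp_rot: [-0.962, 1.349, 0.962]
wrist_force: [1.2, -0.3, 0.0]
width: 0.3
```

Request:
carry_out(
  offset=[
    [0,-2.43,-2.48],
    [0,-2.43,-2.48],
    [0,-2.43,-2.48],
    [0,-2.43,-2.48],
    [0,-2.43,-2.48],
  ],
  delta_rot=[
    [0,0,0],
    [0,0,0],
    [0,0,0],
    [0,0,0],
    [0,0,0],
  ],
)

```text
time: 0.93
tool_pos: [0.3689, 0.3227, 0.2076]
tcp_rot: [-0.962, 1.349, 0.962]
wrist_force: [-0.1, 0.7, -0.1]
width: 0.0
```

Request:
carry_out(
  offset=[
    [0,-2.43,-2.48],
    [0,-2.43,-2.48],
    [0,-2.43,-2.48],
    [0,-2.43,-2.48],
    [0,-2.43,-2.48],
  ],
  delta_rot=[
    [0,0,0],
    [0,0,0],
    [0,0,0],
    [0,0,0],
    [0,0,0],
  ],
)

```text
time: 1.35
tool_pos: [0.4434, 0.166, 0.2078]
tcp_rot: [-0.961, 1.348, 0.962]
wrist_force: [0.7, -0.7, 0.5]
width: -0.001
```

Request:
carry_out(
  offset=[
    [2.7,0,0],
    [2.7,0,0],
    [2.7,0,0],
    [2.7,0,0],
    [2.7,0,0],
  ],
  delta_rot=[
    [-6.5,0,0],
    [-6.5,0,0],
    [-6.5,0,0],
    [-6.5,0,0],
    [0,0,0],
  ],
)

```text
time: 1.77
tool_pos: [0.443, 0.1673, 0.0717]
tcp_rot: [-1.301, 1.147, 1.302]
wrist_force: [0.7, 0.3, -0.7]
width: 0.001
```

Request:
carry_out(
  offset=[
    [0,0,-0.5],
    [0,0,-0.5],
    [0,0,-0.5],
    [0,0,-0.5],
    [0,0,-0.3],
  ],
  delta_rot=[
    [0,0,0],
    [0,0,0],
    [0,0,0],
    [0,0,0],
    [0,0,0],
  ],
)

```text
time: 2.18
tool_pos: [0.448, 0.1446, 0.0752]
tcp_rot: [-1.299, 1.146, 1.296]
wrist_force: [-0.1, 0.2, -0.2]
width: 0.001
```

Request:
carry_out(
  offset=[
    [0,0,-0.2],
    [0,0,-0.2],
    [0,0,-0.2],
    [0,0,-0.2],
    [0,0,-0.2],
  ],
  delta_rot=[
    [0,0,0],
    [0,0,0],
    [0,0,0],
    [0,0,0],
    [0,0,0],
  ],
)

```text
time: 2.6
tool_pos: [0.4474, 0.1348, 0.0732]
tcp_rot: [-1.299, 1.149, 1.298]
wrist_force: [0.0, 0.8, -0.1]
width: 0.002
```

Request:
carry_out(
  offset=[
    [0,0,-0.2],
    [0,0,-0.2],
    [0,0,-0.2],
    [0,0,-0.2],
    [0,0,-0.2],
  ],
  delta_rot=[
    [0,0,0],
    [0,0,0],
    [0,0,0],
    [0,0,0],
    [0,0,0],
  ],
)

```text
time: 3.02
tool_pos: [0.4485, 0.1249, 0.073]
tcp_rot: [-1.298, 1.149, 1.299]
wrist_force: [0.1, -0.9, 0.6]
width: -0.004
```

Request:
carry_out(
  offset=[
    [0,0,-0.2],
    [0,0,-0.2],
    [0,0,-0.2],
    [0,0,-0.2],
    [0,0,-0.2],
  ],
  delta_rot=[
    [0,0,0],
    [0,0,0],
    [0,0,0],
    [0,0,0],
    [0,0,0],
  ],
)

```text
time: 3.43
tool_pos: [0.4498, 0.1149, 0.0731]
tcp_rot: [-1.298, 1.149, 1.298]
wrist_force: [-0.2, -0.8, 0.2]
width: -0.001
```

Request:
carry_out(
  offset=[
    [0,0,-0.2],
    [0,0,-0.2],
    [0,0,-0.2],
    [0,0,-0.2],
    [0,0,-0.2],
  ],
  delta_rot=[
    [0,0,0],
    [0,0,0],
    [0,0,0],
    [0,0,0],
    [0,0,0],
  ],
)

```text
time: 3.85
tool_pos: [0.451, 0.105, 0.0731]
tcp_rot: [-1.299, 1.149, 1.299]
wrist_force: [0.3, 0.5, 0.2]
width: 0.0
```

Run:
```python
from h import *
p,d,c=snap("scene"); cv2.imwrite("pics/s2.png",cv2.resize(p[120:250,200:370,::-1],None,fx=4,fy=4,interpolation=cv2.INTER_CUBIC)); s=read_state();print(s["wrist_force"],s["torque"])
```

```text
[ 0.11746548 -0.90311912  0.94089168] [-0.00450191  0.00319505  0.02450168]
```

View pics/s2.png

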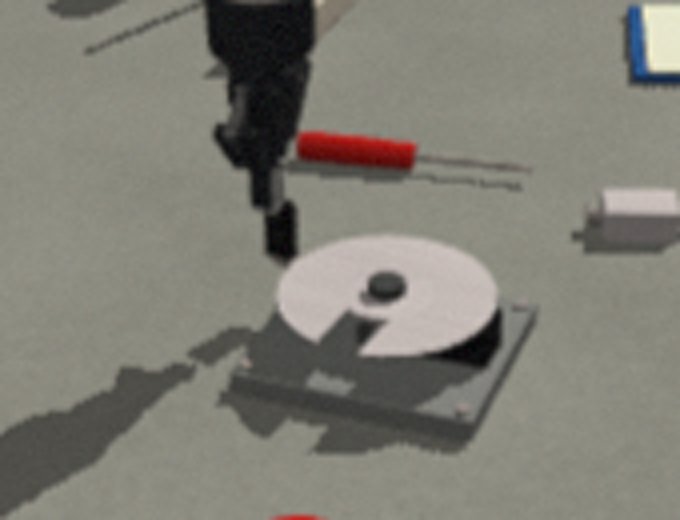

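Run:
```python
from h import *
c=get_calibration("scene"); s=read_state(); R=Rn.from_rotvec(s["tcp_rot"]).as_matrix(); print(R.round(3))
def pr(X):
    x=c["R"]@np.array(X)+c["t"]; u=c["fx"]*x[0]/x[2]+c["cx"]; v=c["fy"]*x[1]/x[2]+c["cy"]; return np.round([(u-200)*4,(v-120)*4])
print("tcp",pr(s["tool_pos"]),"+2cm",pr(s["tool_pos"]+[0,0,.02]))
C=np.array([.5497,.0957])
for a in (160,165,170,175,180,185,190):
    t=np.radians(a+6.9); b=C+.101*np.array([np.cos(t),np.sin(t)]); print(a,b,pr([*b,.096]),pr([*b,.057]))
p,d,c=snap("top"); W=cloud(c,d); k=(np.hypot(W[...,0]-.45,W[...,1]-.105)<.07)&(W[...,2]>.075)&(W[...,2]<.11)
v,u=np.nonzero(k); print(np.c_[u,v][::4].T, W[k][::4].round(3))
o=cv2.resize(p[190:260,180:280,::-1],None,fx=7,fy=7,interpolation=cv2.INTER_CUBIC); cv2.imwrite("pics/t2.png",o)
```

```text
[[ 0.    -0.993 -0.122]
 [-0.    -0.122  0.993]
 [-1.    -0.    -0.   ]]
tcp [266. 233.] +2cm [266. 209.]
160 [0.45132843 0.11859178] [275. 197.] [277. 243.]
165 [0.44970761 0.10993102] [267. 202.] [269. 248.]
170 [0.4488478  0.10116196] [260. 207.] [262. 254.]
175 [0.44875553 0.09235133] [254. 213.] [256. 259.]
180 [0.44943151 0.08356618] [249. 219.] [251. 265.]
185 [0.45087059 0.07487338] [245. 225.] [247. 271.]
190 [0.45306183 0.06633908] [241. 231.] [243. 278.]
[] []
```

View pics/t2.png

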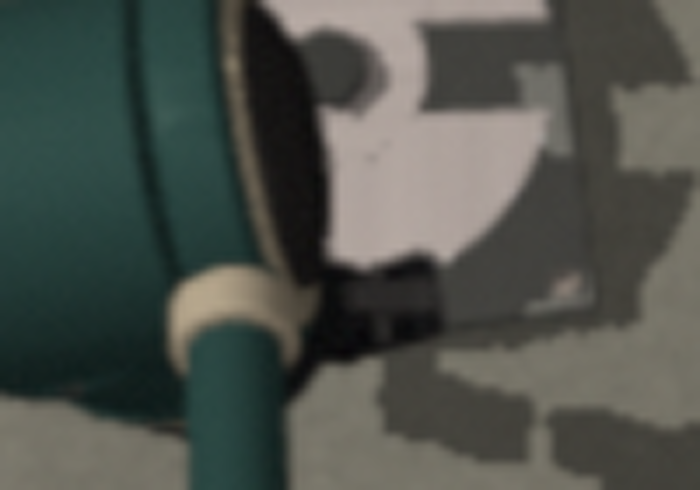

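Run:
```python
from h import *
p,d,c=snap("scene"); W=cloud(c,d)
for v in range(160,188,2): print(v,[ (u,*(W[v,u]*1000).round().astype(int)) for u in (261,264,267,270,273)])
o=p[150:200,240:300,::-1].astype(float); o=np.clip(255*(o/255)**.45,0,255).astype(np.uint8); cv2.imwrite("pics/s3.png",cv2.resize(o,None,fx=11,fy=11,interpolation=cv2.INTER_NEAREST))
```

```text
160 [(261, np.int64(454), np.int64(72), np.int64(150)), (264, np.int64(466), np.int64(69), np.int64(155)), (267, np.int64(469), np.int64(80), np.int64(150)), (270, np.int64(459), np.int64(115), np.int64(130)), (273, np.int64(349), np.int64(326), np.int64(0))]
162 [(261, np.int64(452), np.int64(75), np.int64(142)), (264, np.int64(465), np.int64(69), np.int64(148)), (267, np.int64(468), np.int64(81), np.int64(143)), (270, np.int64(465), np.int64(103), np.int64(131)), (273, np.int64(353), np.int64(319), np.int64(-4))]
164 [(261, np.int64(325), np.int64(287), np.int64(-2)), (264, np.int64(454), np.int64(89), np.int64(129)), (267, np.int64(461), np.int64(92), np.int64(129)), (270, np.int64(464), np.int64(104), np.int64(124)), (273, np.int64(365), np.int64(298), np.int64(3))]
166 [(261, np.int64(335), np.int64(269), np.int64(2)), (264, np.int64(454), np.int64(88), np.int64(123)), (267, np.int64(463), np.int64(90), np.int64(125)), (270, np.int64(465), np.int64(102), np.int64(119)), (273, np.int64(370), np.int64(289), np.int64(1))]
168 [(261, np.int64(338), np.int64(263), np.int64(-2)), (264
[... 1833 characters left out ...]
 np.int64(190), np.int64(-2)), (267, np.int64(446), np.int64(116), np.int64(53)), (270, np.int64(459), np.int64(110), np.int64(60)), (273, np.int64(466), np.int64(115), np.int64(59))]
184 [(261, np.int64(391), np.int64(171), np.int64(1)), (264, np.int64(399), np.int64(177), np.int64(0)), (267, np.int64(442), np.int64(122), np.int64(41)), (270, np.int64(455), np.int64(117), np.int64(48)), (273, np.int64(466), np.int64(114), np.int64(52))]
186 [(261, np.int64(398), np.int64(160), np.int64(2)), (264, np.int64(404), np.int64(168), np.int64(-1)), (267, np.int64(412), np.int64(173), np.int64(-2)), (270, np.int64(458), np.int64(112), np.int64(45)), (273, np.int64(474), np.int64(100), np.int64(56))]
```

View pics/s3.png

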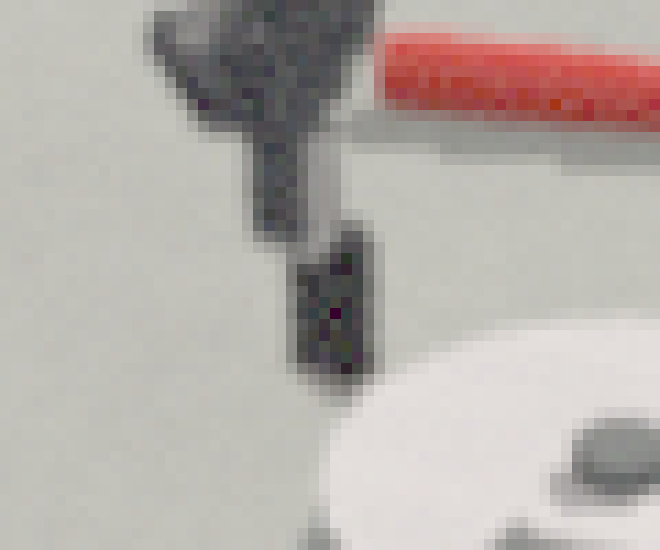

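The enlarged crop shows the fingertip ending at about (265,240), roughly z = 0.097 with its front face at y ≈ 0.09. The paddle at (335,310) is still in its rest place (near face y ≈ 0.114). So the real tips are about 24 mm higher than the reported TCP and passed over the paddle, consistent with zero force. I'll back off, go lower, and push again.

Request:
carry_out(
  offset=[
    [0,0,1.2],
    [0,0,1.2],
    [0,0,1.2],
    [0,0,1.2],
    [0,0,1.0],
  ],
  delta_rot=[
    [0,0,0],
    [0,0,0],
    [0,0,0],
    [0,0,0],
    [0,0,0],
  ],
)

```text
time: 4.42
tool_pos: [0.4438, 0.1635, 0.0731]
tcp_rot: [-1.298, 1.149, 1.299]
wrist_force: [-0.4, 0.3, -0.0]
width: -0.005
```

Request:
carry_out(
  offset=[
    [0.5,0,0],
    [0.5,0,0],
    [0.5,0,0],
    [0.2,0,0],
    [0,0,0],
  ],
  delta_rot=[
    [0,0,0],
    [0,0,0],
    [0,0,0],
    [0,0,0],
    [0,0,0],
  ],
)

```text
time: 4.83
tool_pos: [0.443, 0.162, 0.0549]
tcp_rot: [-1.298, 1.151, 1.299]
wrist_force: [0.3, 0.5, -0.6]
width: -0.002
```

Run:
```python
from h import *
p,d,c=snap("scene"); W=cloud(c,d); s=read_state(); T=s["tool_pos"]; print(T,s["wrist_force"])
k=(np.hypot(W[...,0]-T[0],W[...,1]-T[1])<.035)&(W[...,2]>.03)&(W[...,2]<.14)
v,u=np.nonzero(k)
for r in np.unique(v): q=W[r,u[v==r]]; print(r,u[v==r].min(),u[v==r].max(),(q.mean(0)*1000).round(),(np.ptp(q,0)*1000).round())
x=c["R"]@T+c["t"]; print("tcp px",c["fx"]*x[0]/x[2]+c["cx"],c["fy"]*x[1]/x[2]+c["cy"])
```

```text
[0.44339519 0.16214777 0.05536614] [-0.13602755  0.18449228 -0.16896352]
146 281 281 [453. 192. 138.] [0. 0. 0.]
147 281 281 [456. 188. 137.] [0. 0. 0.]
148 281 281 [453. 193. 131.] [0. 0. 0.]
149 279 281 [456. 181. 134.] [ 5. 17.  8.]
150 279 281 [455. 183. 129.] [ 2. 16.  8.]
151 278 280 [456. 173. 131.] [ 3. 17.  8.]
152 274 279 [455. 164. 132.] [ 4. 23. 10.]
153 273 279 [453. 160. 130.] [18. 30. 14.]
154 274 279 [456. 158. 129.] [ 5. 25. 12.]
155 274 278 [458. 152. 128.] [ 5. 33. 17.]
156 274 278 [457. 153. 124.] [ 5. 28. 14.]
157 267 277 [452. 142. 125.] [24. 30. 13.]
158 268 277 [452. 141. 123.] [18. 38. 18.]
159 270 277 [453. 151. 115.] [18. 22. 12.]
160 270 277 [449. 152. 110.] [18. 15.  6.]
161 270 277 [450. 151. 107.] [18. 11.  4.]
162 270 277 [449. 152. 103.] [19. 19.  8.]
163 270 277 [449. 152. 100.] [15. 20.  8.]
164 270 277 [449. 151.  97.] [17. 15.  7.]
165 270 277 [449. 151.  93.] [17. 15.  6.]
166 270 278 [450. 153.  89.] [14. 27. 11.]
167 270 277 [449. 151.  86.] [16. 13.  4.]
168 270 276 [446. 153.  81.] [15. 15.  8.]
169 273 276 [450. 156.  78.] [14.  6.  7.]
tcp px 273.85256647126863 174.01869648589192
```

Request:
carry_out(
  offset=[
    [0.5,0,-0.4],
    [0,0,-0.4],
    [0,0,-0.4],
    [0,0,-0.4],
    [0,0,-0.4],
  ],
  delta_rot=[
    [0,0,0],
    [0,0,0],
    [0,0,0],
    [0,0,0],
    [0,0,0],
  ],
)

```text
time: 5.3
tool_pos: [0.4465, 0.1425, 0.0512]
tcp_rot: [-1.298, 1.149, 1.298]
wrist_force: [-0.5, 1.5, -0.5]
width: 0.002
```

Request:
carry_out(
  offset=[
    [0,0,-0.2],
    [0,0,-0.2],
    [0,0,-0.2],
    [0,0,-0.2],
    [0,0,-0.2],
  ],
  delta_rot=[
    [0,0,0],
    [0,0,0],
    [0,0,0],
    [0,0,0],
    [0,0,0],
  ],
)

```text
time: 5.72
tool_pos: [0.4475, 0.1329, 0.0511]
tcp_rot: [-1.298, 1.149, 1.299]
wrist_force: [-0.5, 1.0, 0.3]
width: -0.003
```

Request:
carry_out(
  offset=[
    [0,0,-0.2],
    [0,0,-0.2],
    [0,0,-0.2],
    [0,0,-0.2],
    [0,0,-0.2],
  ],
  delta_rot=[
    [0,0,0],
    [0,0,0],
    [0,0,0],
    [0,0,0],
    [0,0,0],
  ],
)

```text
time: 6.13
tool_pos: [0.4487, 0.1229, 0.051]
tcp_rot: [-1.298, 1.149, 1.299]
wrist_force: [-0.4, 1.0, -0.2]
width: -0.002
```

Request:
carry_out(
  offset=[
    [0,0,-0.2],
    [0,0,-0.2],
    [0,0,-0.2],
    [0,0,-0.2],
    [0,0,-0.2],
  ],
  delta_rot=[
    [0,0,0],
    [0,0,0],
    [0,0,0],
    [0,0,0],
    [0,0,0],
  ],
)

```text
time: 6.55
tool_pos: [0.4499, 0.1129, 0.051]
tcp_rot: [-1.298, 1.149, 1.299]
wrist_force: [-0.8, 1.2, 0.2]
width: -0.001
```

Request:
carry_out(
  offset=[
    [0,0,-0.2],
    [0,0,-0.2],
    [0,0,-0.2],
    [0,0,-0.2],
    [0,0,-0.2],
  ],
  delta_rot=[
    [0,0,0],
    [0,0,0],
    [0,0,0],
    [0,0,0],
    [0,0,0],
  ],
)

```text
time: 6.97
tool_pos: [0.4506, 0.1033, 0.0509]
tcp_rot: [-1.297, 1.15, 1.3]
wrist_force: [-3.9, 5.1, 1.8]
width: 0.003
```

Request:
carry_out(
  offset=[
    [0,0,-0.2],
    [0,0,-0.2],
    [0,0,-0.2],
    [0,0,-0.2],
    [0,0,-0.2],
  ],
  delta_rot=[
    [0,0,0],
    [0,0,0],
    [0,0,0],
    [0,0,0],
    [0,0,0],
  ],
)

```text
time: 7.38
tool_pos: [0.4518, 0.094, 0.0509]
tcp_rot: [-1.296, 1.149, 1.3]
wrist_force: [-3.8, 6.4, 1.2]
width: 0.001
```

Request:
carry_out(
  offset=[
    [0,0,-0.15],
    [0,0,-0.15],
    [0,0,-0.1],
    [0,0,-0.1],
    [0,0,-0.1],
  ],
  delta_rot=[
    [0,0,0],
    [0,0,0],
    [0,0,0],
    [0,0,0],
    [0,0,0],
  ],
)

```text
time: 7.8
tool_pos: [0.4531, 0.0878, 0.051]
tcp_rot: [-1.298, 1.148, 1.299]
wrist_force: [-2.1, 3.9, -0.4]
width: 0.001
```

Request:
carry_out(
  offset=[
    [0,0,-0.15],
    [0,0,-0.15],
    [0,0,-0.1],
    [0,0,-0.1],
    [0,0,-0.1],
  ],
  delta_rot=[
    [0,0,0],
    [0,0,0],
    [0,0,0],
    [0,0,0],
    [0,0,0],
  ],
)

```text
time: 8.22
tool_pos: [0.4545, 0.0813, 0.0512]
tcp_rot: [-1.299, 1.148, 1.298]
wrist_force: [0.8, 3.7, -1.8]
width: 0.005
```

Request:
carry_out(
  offset=[
    [0,0,-0.1],
    [0,0,-0.1],
    [0,0,-0.1],
    [0,0,-0.1],
    [0,0,-0.1],
  ],
  delta_rot=[
    [0,0,0],
    [0,0,0],
    [0,0,0],
    [0,0,0],
    [0,0,0],
  ],
)

```text
time: 8.63
tool_pos: [0.455, 0.0764, 0.0514]
tcp_rot: [-1.299, 1.148, 1.298]
wrist_force: [1.0, 4.6, -0.4]
width: -0.001
```

```bash
cat > slot.py <<'E'
from h import *
# slot angle from scene+top: disc-plane annulus samples that see something below disc
C=np.array([.5497,.0957]); th=np.radians(np.arange(-180,180,1.0))
for n in("top","scene"):
    p,d,c=snap(n); D=np.zeros(360); N=np.zeros(360)
    for r in np.arange(.046,.072,.002):
        X=np.c_[C[0]+r*np.cos(th),C[1]+r*np.sin(th),np.full(360,.057)]; x=X@np.array(c["R"]).T+c["t"]
        u=np.rint(c["fx"]*x[:,0]/x[:,2]+c["cx"]).astype(int); v=np.rint(c["fy"]*x[:,1]/x[:,2]+c["cy"]).astype(int)
        e=d[v,u]-x[:,2]; D+=(e>.004); N+=(e<-.01)
    k=D>6; a=th[k]; m=np.degrees(np.angle(np.exp(1j*a).sum())) if k.any() else None
    print(n,"slot rel unit x:",None if m is None else round(m-6.9,1),k.sum(),"occluded",int((N>6).sum()))
print(read_state()["wrist_force"],read_state()["tool_pos"])
E
python3 slot.py
```

```text
top slot rel unit x: -71.4 32 occluded 179
scene slot rel unit x: -47.3 76 occluded 0
[ 0.48384022  4.58204049 -0.01678586] [0.45485996 0.07632737 0.05132534]
```

One click is confirmed: the slot went from -96° to -71.4°. Release, then stroke 2.

Request:
carry_out(
  offset=[
    [0,0,1.5],
    [0,0,1.5],
    [0,0,1.5],
    [0,0,1.5],
    [0,0,1.5],
  ],
  delta_rot=[
    [0,0,0],
    [0,0,0],
    [0,0,0],
    [0,0,0],
    [0,0,0],
  ],
)

```text
time: 9.15
tool_pos: [0.4452, 0.1505, 0.0511]
tcp_rot: [-1.3, 1.15, 1.298]
wrist_force: [-0.8, 0.3, 1.1]
width: -0.001
```

Request:
carry_out(
  offset=[
    [0,0,0],
    [0,0,0],
    [0,0,-0.5],
    [0,0,-0.5],
    [0,0,-0.5],
  ],
  delta_rot=[
    [0,0,0],
    [0,0,0],
    [0,0,0],
    [0,0,0],
    [0,0,0],
  ],
)

```text
time: 9.57
tool_pos: [0.4469, 0.1348, 0.0509]
tcp_rot: [-1.298, 1.15, 1.298]
wrist_force: [-0.6, 0.5, 0.6]
width: -0.0
```

Request:
carry_out(
  offset=[
    [0,0,-0.3],
    [0,0,-0.3],
    [0,0,-0.3],
    [0,0,-0.3],
    [0,0,-0.3],
  ],
  delta_rot=[
    [0,0,0],
    [0,0,0],
    [0,0,0],
    [0,0,0],
    [0,0,0],
  ],
)

```text
time: 9.98
tool_pos: [0.449, 0.1207, 0.051]
tcp_rot: [-1.298, 1.149, 1.298]
wrist_force: [-0.6, 0.8, 0.9]
width: -0.002
```

Request:
carry_out(
  offset=[
    [0,0,-0.2],
    [0,0,-0.2],
    [0,0,-0.2],
    [0,0,-0.2],
    [0,0,-0.2],
  ],
  delta_rot=[
    [0,0,0],
    [0,0,0],
    [0,0,0],
    [0,0,0],
    [0,0,0],
  ],
)

```text
time: 10.4
tool_pos: [0.45, 0.1112, 0.051]
tcp_rot: [-1.298, 1.149, 1.299]
wrist_force: [-2.7, 1.4, 0.7]
width: 0.001
```

Request:
carry_out(
  offset=[
    [0,0,-0.2],
    [0,0,-0.2],
    [0,0,-0.2],
    [0,0,-0.2],
    [0,0,-0.2],
  ],
  delta_rot=[
    [0,0,0],
    [0,0,0],
    [0,0,0],
    [0,0,0],
    [0,0,0],
  ],
)

```text
time: 10.82
tool_pos: [0.4508, 0.1016, 0.0509]
tcp_rot: [-1.297, 1.149, 1.3]
wrist_force: [-4.3, 4.8, 1.1]
width: -0.001
```

Request:
carry_out(
  offset=[
    [0,0,-0.2],
    [0,0,-0.2],
    [0,0,-0.2],
    [0,0,-0.2],
    [0,0,-0.2],
  ],
  delta_rot=[
    [0,0,0],
    [0,0,0],
    [0,0,0],
    [0,0,0],
    [0,0,0],
  ],
)

```text
time: 11.23
tool_pos: [0.4522, 0.092, 0.0509]
tcp_rot: [-1.297, 1.149, 1.3]
wrist_force: [-3.0, 5.6, 1.0]
width: 0.003
```

Request:
carry_out(
  offset=[
    [0,0,-0.2],
    [0,0,-0.2],
    [0,0,-0.1],
    [0,0,-0.1],
    [0,0,-0.1],
  ],
  delta_rot=[
    [0,0,0],
    [0,0,0],
    [0,0,0],
    [0,0,0],
    [0,0,0],
  ],
)

```text
time: 11.65
tool_pos: [0.454, 0.0845, 0.0511]
tcp_rot: [-1.299, 1.148, 1.298]
wrist_force: [-0.1, 4.1, -1.6]
width: -0.002
```

Request:
carry_out(
  offset=[
    [0,0,-0.1],
    [0,0,-0.1],
    [0,0,-0.1],
    [0,0,-0.1],
    [0,0,-0.1],
  ],
  delta_rot=[
    [0,0,0],
    [0,0,0],
    [0,0,0],
    [0,0,0],
    [0,0,0],
  ],
)

```text
time: 12.07
tool_pos: [0.4547, 0.0794, 0.0513]
tcp_rot: [-1.299, 1.148, 1.298]
wrist_force: [0.3, 4.5, -0.9]
width: 0.0
```

Request:
carry_out(
  offset=[
    [0,0,-0.1],
    [0,0,-0.1],
    [0,0,-0.1],
    [0,0,0],
    [0,0,0],
  ],
  delta_rot=[
    [0,0,0],
    [0,0,0],
    [0,0,0],
    [0,0,0],
    [0,0,0],
  ],
)

```text
time: 12.48
tool_pos: [0.4548, 0.0764, 0.0513]
tcp_rot: [-1.299, 1.149, 1.298]
wrist_force: [1.5, 5.2, 0.1]
width: -0.008
```

```bash
python3 slot.py
```

```text
top slot rel unit x: -47.4 32 occluded 178
scene slot rel unit x: -30.3 109 occluded 0
[1.18071916 4.6479151  0.67809209] [0.4548045  0.07646154 0.05129566]
```

Two clicks (slot at -47.4°). Stroke 3.

Request:
carry_out(
  offset=[
    [0,0,1.5],
    [0,0,1.5],
    [0,0,1.5],
    [0,0,1.5],
    [0,0,1.5],
  ],
  delta_rot=[
    [0,0,0],
    [0,0,0],
    [0,0,0],
    [0,0,0],
    [0,0,0],
  ],
)

```text
time: 13.0
tool_pos: [0.4449, 0.1504, 0.0509]
tcp_rot: [-1.3, 1.151, 1.299]
wrist_force: [-0.1, 0.5, -1.2]
width: 0.002
```

Request:
carry_out(
  offset=[
    [0,0,0],
    [0,0,0],
    [0,0,-0.5],
    [0,0,-0.5],
    [0,0,-0.5],
  ],
  delta_rot=[
    [0,0,0],
    [0,0,0],
    [0,0,0],
    [0,0,0],
    [0,0,0],
  ],
)

```text
time: 13.42
tool_pos: [0.4469, 0.1348, 0.0509]
tcp_rot: [-1.298, 1.15, 1.298]
wrist_force: [-0.9, 1.1, 0.3]
width: 0.002
```

Request:
carry_out(
  offset=[
    [0,0,-0.3],
    [0,0,-0.3],
    [0,0,-0.3],
    [0,0,-0.3],
    [0,0,-0.3],
  ],
  delta_rot=[
    [0,0,0],
    [0,0,0],
    [0,0,0],
    [0,0,0],
    [0,0,0],
  ],
)

```text
time: 13.83
tool_pos: [0.449, 0.1207, 0.0511]
tcp_rot: [-1.298, 1.149, 1.298]
wrist_force: [-0.4, 0.8, -0.1]
width: 0.002
```

Request:
carry_out(
  offset=[
    [0,0,-0.2],
    [0,0,-0.2],
    [0,0,-0.2],
    [0,0,-0.2],
    [0,0,-0.2],
  ],
  delta_rot=[
    [0,0,0],
    [0,0,0],
    [0,0,0],
    [0,0,0],
    [0,0,0],
  ],
)

```text
time: 14.25
tool_pos: [0.4501, 0.1112, 0.051]
tcp_rot: [-1.298, 1.149, 1.299]
wrist_force: [-1.7, 2.7, 0.1]
width: 0.006
```

Request:
carry_out(
  offset=[
    [0,0,-0.2],
    [0,0,-0.2],
    [0,0,-0.2],
    [0,0,-0.2],
    [0,0,-0.2],
  ],
  delta_rot=[
    [0,0,0],
    [0,0,0],
    [0,0,0],
    [0,0,0],
    [0,0,0],
  ],
)

```text
time: 14.67
tool_pos: [0.4508, 0.1016, 0.051]
tcp_rot: [-1.297, 1.149, 1.3]
wrist_force: [-4.7, 4.9, 1.4]
width: -0.001
```

Request:
carry_out(
  offset=[
    [0,0,-0.2],
    [0,0,-0.2],
    [0,0,-0.2],
    [0,0,-0.2],
    [0,0,-0.2],
  ],
  delta_rot=[
    [0,0,0],
    [0,0,0],
    [0,0,0],
    [0,0,0],
    [0,0,0],
  ],
)

```text
time: 15.08
tool_pos: [0.4522, 0.092, 0.0509]
tcp_rot: [-1.297, 1.149, 1.3]
wrist_force: [-2.6, 6.7, 0.3]
width: 0.003
```

Request:
carry_out(
  offset=[
    [0,0,-0.2],
    [0,0,-0.2],
    [0,0,-0.1],
    [0,0,-0.1],
    [0,0,-0.1],
  ],
  delta_rot=[
    [0,0,0],
    [0,0,0],
    [0,0,0],
    [0,0,0],
    [0,0,0],
  ],
)

```text
time: 15.5
tool_pos: [0.454, 0.0845, 0.0511]
tcp_rot: [-1.299, 1.148, 1.298]
wrist_force: [-0.1, 3.7, -2.3]
width: 0.006
```

Request:
carry_out(
  offset=[
    [0,0,-0.1],
    [0,0,-0.1],
    [0,0,-0.1],
    [0,0,-0.1],
    [0,0,-0.1],
  ],
  delta_rot=[
    [0,0,0],
    [0,0,0],
    [0,0,0],
    [0,0,0],
    [0,0,0],
  ],
)

```text
time: 15.92
tool_pos: [0.4547, 0.0794, 0.0513]
tcp_rot: [-1.299, 1.148, 1.298]
wrist_force: [1.0, 5.3, -1.8]
width: -0.004
```

Request:
carry_out(
  offset=[
    [0,0,-0.1],
    [0,0,-0.1],
    [0,0,-0.1],
    [0,0,0],
    [0,0,0],
  ],
  delta_rot=[
    [0,0,0],
    [0,0,0],
    [0,0,0],
    [0,0,0],
    [0,0,0],
  ],
)

```text
time: 16.33
tool_pos: [0.4548, 0.0764, 0.0513]
tcp_rot: [-1.299, 1.149, 1.298]
wrist_force: [1.8, 4.4, -0.5]
width: -0.006
```

```bash
python3 slot.py
```

```text
top slot rel unit x: -23.4 32 occluded 178
scene slot rel unit x: -30.8 112 occluded 0
[ 1.59208506  5.63616676 -1.00760651] [0.45479513 0.07647029 0.05128858]
```

Three clicks (-23.4°). One more stroke.

Request:
carry_out(
  offset=[
    [0,0,1.5],
    [0,0,1.5],
    [0,0,1.5],
    [0,0,1.5],
    [0,0,1.5],
  ],
  delta_rot=[
    [0,0,0],
    [0,0,0],
    [0,0,0],
    [0,0,0],
    [0,0,0],
  ],
)

```text
time: 16.85
tool_pos: [0.4449, 0.1504, 0.0509]
tcp_rot: [-1.3, 1.151, 1.299]
wrist_force: [0.6, 0.1, -0.1]
width: 0.0
```

Request:
carry_out(
  offset=[
    [0,0,0],
    [0,0,0],
    [0,0,-0.5],
    [0,0,-0.5],
    [0,0,-0.5],
  ],
  delta_rot=[
    [0,0,0],
    [0,0,0],
    [0,0,0],
    [0,0,0],
    [0,0,0],
  ],
)

```text
time: 17.27
tool_pos: [0.4469, 0.1348, 0.0509]
tcp_rot: [-1.298, 1.15, 1.298]
wrist_force: [-1.7, 1.3, 0.6]
width: -0.004
```

Request:
carry_out(
  offset=[
    [0,0,-0.3],
    [0,0,-0.3],
    [0,0,-0.3],
    [0,0,-0.3],
    [0,0,-0.3],
  ],
  delta_rot=[
    [0,0,0],
    [0,0,0],
    [0,0,0],
    [0,0,0],
    [0,0,0],
  ],
)

```text
time: 17.68
tool_pos: [0.449, 0.1207, 0.0511]
tcp_rot: [-1.298, 1.149, 1.298]
wrist_force: [-0.6, 1.4, -0.4]
width: -0.002
```

Request:
carry_out(
  offset=[
    [0,0,-0.2],
    [0,0,-0.2],
    [0,0,-0.2],
    [0,0,-0.2],
    [0,0,-0.2],
  ],
  delta_rot=[
    [0,0,0],
    [0,0,0],
    [0,0,0],
    [0,0,0],
    [0,0,0],
  ],
)

```text
time: 18.1
tool_pos: [0.4501, 0.1112, 0.051]
tcp_rot: [-1.298, 1.149, 1.299]
wrist_force: [-2.3, 3.0, 0.4]
width: 0.001
```

Request:
carry_out(
  offset=[
    [0,0,-0.2],
    [0,0,-0.2],
    [0,0,-0.2],
    [0,0,-0.2],
    [0,0,-0.2],
  ],
  delta_rot=[
    [0,0,0],
    [0,0,0],
    [0,0,0],
    [0,0,0],
    [0,0,0],
  ],
)

```text
time: 18.52
tool_pos: [0.4508, 0.1015, 0.0509]
tcp_rot: [-1.297, 1.149, 1.3]
wrist_force: [-3.9, 5.2, 1.3]
width: -0.002
```

Request:
carry_out(
  offset=[
    [0,0,-0.2],
    [0,0,-0.2],
    [0,0,-0.2],
    [0,0,-0.2],
    [0,0,-0.2],
  ],
  delta_rot=[
    [0,0,0],
    [0,0,0],
    [0,0,0],
    [0,0,0],
    [0,0,0],
  ],
)

```text
time: 18.93
tool_pos: [0.4522, 0.092, 0.051]
tcp_rot: [-1.297, 1.149, 1.299]
wrist_force: [-3.0, 5.7, 1.2]
width: 0.001
```

Request:
carry_out(
  offset=[
    [0,0,-0.2],
    [0,0,-0.2],
    [0,0,-0.1],
    [0,0,-0.1],
    [0,0,-0.1],
  ],
  delta_rot=[
    [0,0,0],
    [0,0,0],
    [0,0,0],
    [0,0,0],
    [0,0,0],
  ],
)

```text
time: 19.35
tool_pos: [0.454, 0.0845, 0.0511]
tcp_rot: [-1.299, 1.148, 1.298]
wrist_force: [-0.5, 4.0, -0.9]
width: 0.003
```

Request:
carry_out(
  offset=[
    [0,0,-0.2],
    [0,0,-0.2],
    [0,0,-0.2],
    [0,0,-0.2],
    [0,0,0],
  ],
  delta_rot=[
    [0,0,0],
    [0,0,0],
    [0,0,0],
    [0,0,0],
    [0,0,0],
  ],
)

```text
time: 19.77
tool_pos: [0.4552, 0.0761, 0.0514]
tcp_rot: [-1.299, 1.148, 1.297]
wrist_force: [0.5, 3.6, -0.8]
width: 0.001
```

```bash
python3 slot.py
```

```text
top slot rel unit x: 1.1 31 occluded 178
scene slot rel unit x: 49.2 106 occluded 0
[1.69305412 4.52344327 0.50668089] [0.4550193  0.0763275  0.05137598]
```

The slot is now over the socket, with the usual ~0.6° reading bias. Release the lever, then lift while turning 133° for the plug grasp.

Request:
carry_out(
  offset=[
    [0,0,1.5],
    [0,0,1.5],
    [0,0,1.5],
    [0,0,1.5],
    [0,0,1.5],
  ],
  delta_rot=[
    [0,0,0],
    [0,0,0],
    [0,0,0],
    [0,0,0],
    [0,0,0],
  ],
)

```text
time: 20.28
tool_pos: [0.4453, 0.1505, 0.0512]
tcp_rot: [-1.3, 1.15, 1.298]
wrist_force: [0.6, -0.1, -0.5]
width: -0.001
```

Request:
carry_out(
  offset=[
    [-3,0,0],
    [-3,0,0],
    [-3,0,0],
    [-3,0,0],
    [-3,0,0],
  ],
  delta_rot=[
    [6.655,0,0],
    [6.655,0,0],
    [6.655,0,0],
    [6.655,0,0],
    [6.655,0,0],
  ],
)

```text
time: 20.7
tool_pos: [0.4448, 0.1496, 0.2023]
tcp_rot: [-0.862, 1.396, 0.86]
wrist_force: [-0.2, 0.2, -0.3]
width: -0.001
```

Request:
carry_out(
  offset=[
    [0,0,0],
    [0,0,0],
    [0,0,0],
    [0,0,0],
    [0,0,0],
  ],
  delta_rot=[
    [6.655,0,0],
    [6.655,0,0],
    [6.655,0,0],
    [6.655,0,0],
    [6.655,0,0],
  ],
  fingers=0.6,
)

```text
time: 21.12
tool_pos: [0.4451, 0.1496, 0.201]
tcp_rot: [-0.414, 1.532, 0.41]
wrist_force: [-0.4, 0.8, -0.0]
width: 0.704
```

Request:
carry_out(
  offset=[
    [0,0,0],
    [0,0,0],
    [0,0,0],
    [0,0,0],
    [0,0,0],
  ],
  delta_rot=[
    [6.655,0,0],
    [6.655,0,0],
    [6.655,0,0],
    [6.655,0,0],
    [6.655,0,0],
  ],
)

```text
time: 21.53
tool_pos: [0.445, 0.1496, 0.2008]
tcp_rot: [0.041, 1.571, -0.045]
wrist_force: [-0.0, -0.5, -0.7]
width: 0.8
```

Request:
carry_out(
  offset=[
    [0,0,0],
    [0,0,0],
    [0,0,0],
    [0,0,0],
    [0,0,0],
  ],
  delta_rot=[
    [6.655,0,0],
    [6.655,0,0],
    [6.655,0,0],
    [6.655,0,0],
    [6.655,0,0],
  ],
)

```text
time: 21.95
tool_pos: [0.445, 0.1496, 0.2009]
tcp_rot: [0.496, 1.513, -0.5]
wrist_force: [-0.7, 0.3, 0.0]
width: 0.798
```

```bash
cat > go.py <<'E'
from h import *
import sys
def go(x,y,z,yaw):
    s=read_state(); R=Rn.from_rotvec(s["tcp_rot"]).as_matrix(); zy=np.degrees(np.arctan2(R[1,2],R[0,2]))
    print("t",round(s["time"],2),"pos",s["tool_pos"].round(4),"zyaw",zy.round(2),"tool cm",(R.T@(np.array([x,y,z])-s["tool_pos"])*100).round(2),"turn x",round(-(yaw-zy),2),"F",s["wrist_force"].round(1),"w",round(s["width"],3))
if __name__=="__main__": go(*map(float,sys.argv[1:]))
E
python3 go.py .5035 -.324 .2 -36.2
python3 - <<'E'
from h import *
p,d,c=snap("top"); W=cloud(c,d); C=np.array([.5497,.0957])
k=(np.hypot(W[...,0]-.45,W[...,1]-.11)<.06)&(W[...,2]>.088)&(W[...,2]<.105); m=np.median(W[k],0); print("paddle",k.sum(),m,np.degrees(np.arctan2(*(m[:2]-C)[::-1]))-6.9)
E
python3 slot.py
```

```text
t 21.95 pos [0.445  0.1496 0.2009] zyaw -36.44 tool cm [  0.2  -34.62  32.83] turn x -0.24 F [-0.7  0.3  0. ] w 0.798
paddle 61 [0.45148198 0.11886671 0.09511925] 159.82820693783134
top slot rel unit x: 1.1 31 occluded 10
scene slot rel unit x: 36.4 142 occluded 0
[0.00062742 0.40727582 0.46341694] [0.44514381 0.14997953 0.20088333]
```

Lever back at rest (159.8°), slot over the socket. On to the plug.

Request:
carry_out(
  offset=[
    [0,-2.31,2.19],
    [0,-2.31,2.19],
    [0,-2.31,2.19],
    [0,-2.31,2.19],
    [0,-2.31,2.19],
  ],
  delta_rot=[
    [0,0,0],
    [0,0,0],
    [0,0,0],
    [0,0,0],
    [0,0,0],
  ],
)

```text
time: 22.52
tool_pos: [0.4655, -0.0088, 0.2011]
tcp_rot: [0.489, 1.514, -0.491]
wrist_force: [0.6, -0.5, -0.9]
width: 0.8
```

Request:
carry_out(
  offset=[
    [0,-2.31,2.19],
    [0,-2.31,2.19],
    [0,-2.31,2.19],
    [0,-2.31,2.19],
    [0,-2.31,2.19],
  ],
  delta_rot=[
    [0,0,0],
    [0,0,0],
    [0,0,0],
    [0,0,0],
    [0,0,0],
  ],
)

```text
time: 22.93
tool_pos: [0.4856, -0.1669, 0.2011]
tcp_rot: [0.49, 1.515, -0.492]
wrist_force: [0.1, 0.0, 1.5]
width: 0.797
```

Request:
carry_out(
  offset=[
    [0,-2.31,2.19],
    [0,-2.31,2.19],
    [0,-2.31,2.19],
    [0,-2.31,2.19],
    [0,-2.31,2.19],
  ],
  delta_rot=[
    [0,0,0],
    [0,0,0],
    [0,0,0],
    [0,0,0],
    [0,0,0],
  ],
)

```text
time: 23.35
tool_pos: [0.506, -0.3247, 0.2009]
tcp_rot: [0.49, 1.515, -0.492]
wrist_force: [0.8, 0.4, 1.1]
width: 0.798
```

Request:
carry_out(
  offset=[
    [2,0,0],
    [2,0,0],
    [2,0,0],
    [1.5,0,0],
    [1.5,0,0],
  ],
  delta_rot=[
    [0,0,0],
    [0,0,0],
    [0,0,0],
    [0,0,0],
    [0,0,0],
  ],
)

```text
time: 23.77
tool_pos: [0.5055, -0.3229, 0.1096]
tcp_rot: [0.491, 1.517, -0.491]
wrist_force: [-0.2, 0.5, 0.0]
width: 0.802
```

```bash
python3 go.py .5035 -.324 .04 -36.2
python3 - <<'E'
from h import *
c=get_calibration("scene")
p,d,c=snap("scene"); W=cloud(c,d); s=read_state(); T=s["tool_pos"]; R=Rn.from_rotvec(s["tcp_rot"]).as_matrix()
L=(W-T)@R; k=(abs(L[...,1])<.025)&(abs(L[...,2])<.07)&(W[...,2]>.005)&(W[...,2]<.22)
for a,b,n in((-.07,-.024,"neg"),(-.024,.024,"mid"),(.024,.07,"pos")):
    q=L[k&(L[...,2]>a)&(L[...,2]<b)]; print(n,len(q),"z range world",T[2]-q[:,0].max() if len(q) else 0,np.percentile(q,[1,50,99],axis=0).round(3).tolist() if len(q) else 0)
x=c["R"]@T+c["t"]; u=int(c["fx"]*x[0]/x[2]+c["cx"]); v=int(c["fy"]*x[1]/x[2]+c["cy"]); print(u,v)
o=p[v-70:v+50,u-70:u+70,::-1].astype(float); o=np.clip(255*(o/255)**.6,0,255).astype(np.uint8); cv2.imwrite("pics/s4.png",cv2.resize(o,None,fx=5,fy=5,interpolation=cv2.INTER_CUBIC))
E
```

```text
t 23.77 pos [ 0.5055 -0.3229  0.1096] zyaw -35.92 tool cm [ 6.96 -0.2  -0.09] turn x 0.28 F [-0.2  0.5  0. ] w 0.802
neg 97 z range world 0.13870644121106696 [[-0.101, -0.017, -0.063], [-0.058, -0.008, -0.031], [-0.033, 0.007, -0.025]]
mid 401 z range world 0.005398722136824866 [[-0.107, -0.018, -0.017], [0.058, -0.004, 0.015], [0.1, 0.015, 0.02]]
pos 326 z range world 0.1385494007010917 [[-0.114, -0.017, 0.026], [-0.086, -0.006, 0.051], [-0.035, 0.012, 0.07]]
193 258
```

View pics/s4.png

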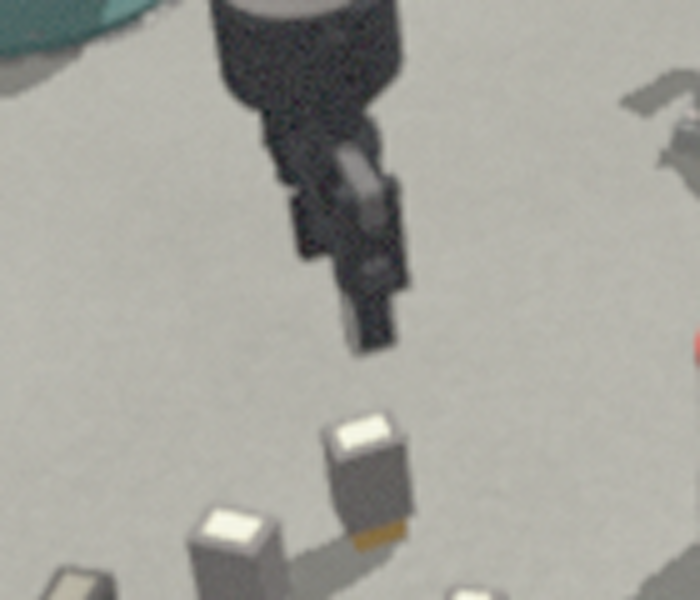

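The crop shows one finger's tip at (375,350) and the plug below at (370,480), lined up. The cloud again gives tips ~22 mm behind the specified place, so I'll go 2 cm lower than the spec would suggest and grip the upper head.

Request:
carry_out(
  offset=[
    [2.5,-0.2,-0.1],
    [2.5,0,0],
    [2.5,0,0],
    [1.5,0,0],
    [1,0,0],
  ],
  delta_rot=[
    [0.28,0,0],
    [0,0,0],
    [0,0,0],
    [0,0,0],
    [0,0,0],
  ],
)

```text
time: 24.23
tool_pos: [0.503, -0.323, 0.009]
tcp_rot: [0.496, 1.517, -0.495]
wrist_force: [-0.9, 0.3, -0.6]
width: 0.797
```

Request:
carry_out(
  offset=[
    [0,0,0],
    [0,0,0],
    [0,0,0],
    [0,0,0],
    [0,0,0],
  ],
  delta_rot=[
    [0,0,0],
    [0,0,0],
    [0,0,0],
    [0,0,0],
    [0,0,0],
  ],
  fingers=-1,
  newtons=30,
)

```text
time: 24.65
tool_pos: [0.5058, -0.3246, 0.0129]
tcp_rot: [0.496, 1.51, -0.498]
wrist_force: [-0.2, -0.1, 2.3]
width: 0.3
```

Request:
carry_out(
  offset=[
    [0,0,0],
    [0,0,0],
    [-0.5,0,0],
    [-1,0,0],
    [-1.5,0,0],
  ],
  delta_rot=[
    [0,0,0],
    [0,0,0],
    [0,0,0],
    [0,0,0],
    [0,0,0],
  ],
)

```text
time: 25.07
tool_pos: [0.503, -0.3226, 0.0401]
tcp_rot: [0.498, 1.517, -0.497]
wrist_force: [-0.2, -0.3, 0.2]
width: 0.296
```

Request:
carry_out(
  offset=[
    [-3,0,0],
    [-3,0,0],
    [-3,0,0],
    [-1,0,0],
    [0,0,0],
  ],
  delta_rot=[
    [7,0,0],
    [7,0,0],
    [7,0,0],
    [7,0,0],
    [7,0,0],
  ],
)

```text
time: 25.48
tool_pos: [0.5071, -0.3254, 0.1467]
tcp_rot: [0.97, 1.335, -0.97]
wrist_force: [-0.6, 0.1, -0.8]
width: 0.296
```

```bash
python3 go.py .6053 .1024 .14 -83.1
cat > view.py <<'E'
from h import *
import sys
p,d,c=snap("scene"); s=read_state(); T=s["tool_pos"]; x=c["R"]@T+c["t"]; u=int(c["fx"]*x[0]/x[2]+c["cx"]); v=int(c["fy"]*x[1]/x[2]+c["cy"])
v0,u0=max(v-60,0),max(u-70,0); o=p[v0:v0+120,u0:u0+140,::-1].astype(float); o=np.clip(255*(o/255)**.6,0,255).astype(np.uint8); cv2.imwrite(sys.argv[1],cv2.resize(o,None,fx=5,fy=5,interpolation=cv2.INTER_CUBIC)); print("origin",u0,v0,"tcp",u,v)
W=cloud(c,d); R=Rn.from_rotvec(s["tcp_rot"]).as_matrix(); L=(W-T)@R
k=(abs(L[...,1])<.03)&(abs(L[...,2])<.03)&(L[...,0]<.08)&(L[...,0]>-.03)
for a in np.arange(-.03,.08,.006):
    q=L[k&(L[...,0]>=a)&(L[...,0]<a+.006)]
    if len(q)>3: print(round(a,3),len(q),"y",np.percentile(q[:,1],[2,50,98]).round(3),"z",np.percentile(q[:,2],[2,50,98]).round(3))
E
python3 view.py pics/s5.png
```

```text
t 25.48 pos [ 0.5071 -0.3254  0.1467] zyaw -71.73 tool cm [  0.53  22.73 -37.55] turn x 11.37 F [-0.6  0.1 -0.8] w 0.296
origin 121 186 tcp 191 246
-0.03 26 y [-0.013  0.017  0.02 ] z [-0.007  0.015  0.023]
-0.024 22 y [-0.014  0.016  0.019] z [-0.003  0.014  0.019]
-0.018 43 y [-0.014  0.008  0.019] z [-0.007  0.014  0.017]
-0.012 42 y [-0.013  0.01   0.02 ] z [-0.008  0.014  0.017]
-0.006 17 y [-0.013 -0.002  0.017] z [0.003 0.012 0.015]
-0.0 28 y [-0.011  0.004  0.015] z [-0.003  0.01   0.013]
0.006 18 y [-0.009  0.005  0.015] z [-0.004  0.009  0.013]
0.012 4 y [-0.004  0.     0.006] z [0.005 0.007 0.008]
```

View pics/s5.png

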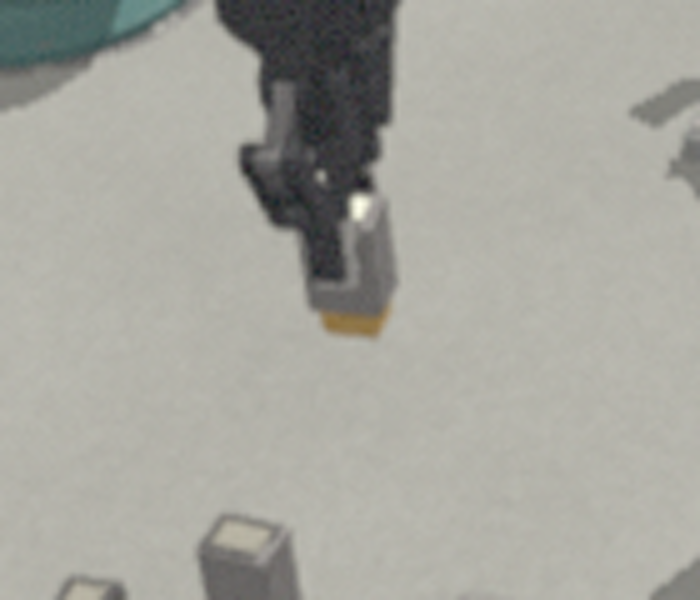

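The crop shows the plug held upright at (355,250), with the finger tip ~16 mm above its shoulder, so it will clear the disc. Width is 0.296 ≈ 25 mm, which fits the 26 mm head. Carry it over the socket.

Request:
carry_out(
  offset=[
    [0,0,0],
    [0,0,0],
    [0,1.145,-3.176],
    [0,1.145,-3.176],
    [0,1.145,-3.176],
  ],
  delta_rot=[
    [5.7,0,0],
    [5.7,0,0],
    [0,0,0],
    [0,0,0],
    [0,0,0],
  ],
)

```text
time: 25.95
tool_pos: [0.5259, -0.2239, 0.1406]
tcp_rot: [1.115, 1.268, -1.116]
wrist_force: [-0.6, -0.9, -0.1]
width: 0.306
```

Request:
carry_out(
  offset=[
    [0,1.145,-3.176],
    [0,1.145,-3.176],
    [0,1.145,-3.176],
    [0,1.145,-3.176],
    [0,1.145,-3.176],
  ],
  delta_rot=[
    [0,0,0],
    [0,0,0],
    [0,0,0],
    [0,0,0],
    [0,0,0],
  ],
)

```text
time: 26.37
tool_pos: [0.5629, -0.0584, 0.1407]
tcp_rot: [1.114, 1.268, -1.115]
wrist_force: [0.1, 0.1, 0.0]
width: 0.299
```

Request:
carry_out(
  offset=[
    [0,1.145,-3.176],
    [0,1.145,-3.176],
    [0,1.145,-3.176],
    [0,1.145,-3.176],
    [0,1.145,-3.176],
  ],
  delta_rot=[
    [0,0,0],
    [0,0,0],
    [0,0,0],
    [0,0,0],
    [0,0,0],
  ],
)

```text
time: 26.78
tool_pos: [0.5997, 0.1062, 0.1407]
tcp_rot: [1.113, 1.268, -1.115]
wrist_force: [1.5, 0.1, -0.7]
width: 0.3
```

```bash
python3 go.py .6053 .1024 .09 -83.1
python3 view.py pics/s6.png
python3 - <<'E'
from h import *
from scipy.optimize import least_squares
z=np.load("scene0.npz"); p,d=z["p"],z["d"]; c=get_calibration("scene"); W=cloud(c,d); C=np.array([.5497,.0957])
near=np.hypot(W[...,0]-C[0],W[...,1]-C[1])<.1
m=(near&(W[...,2]>.048)&(p.min(-1)>120)).astype(np.uint8)
cs=max(cv2.findContours(m,0,cv2.CHAIN_APPROX_NONE)[0],key=cv2.contourArea)[:,0]
P=np.array([ray(c,u,v,.055)[:2] for u,v in cs]); f=least_squares(lambda q:np.hypot(*(P-q[:2]).T)-q[2],[*C,.078],loss="soft_l1",f_scale=.001); print("disc by scene",f.x)
# held plug: brass foot
p,d,c=snap("scene"); s=read_state(); T=s["tool_pos"]; x=c["R"]@T+c["t"]; u0=int(c["fx"]*x[0]/x[2]+c["cx"]); v0=int(c["fy"]*x[1]/x[2]+c["cy"])
h=cv2.cvtColor(p,cv2.COLOR_RGB2HSV); m=((h[...,0]>12)&(h[...,0]<28)&(h[...,1]>130)); m[:v0-20]=0; m[v0+30:]=0; m[:,:u0-25]=0; m[:,u0+25:]=0
W=cloud(c,d); R=Rn.from_rotvec(s["tcp_rot"]).as_matrix(); L=(W-T)@R
q=L[m]; v,u=np.nonzero(m); print("foot px",len(q),u.min(),u.max(),v.min(),v.max(),np.percentile(q,[5,50,95],axis=0).round(4).tolist())
E
```

```text
t 26.78 pos [0.5997 0.1062 0.1407] zyaw -82.62 tool cm [5.07 0.51 0.45] turn x 0.48 F [ 1.5  0.1 -0.7] w 0.3
origin 245 108 tcp 315 168
-0.03 17 y [-0.017  0.009  0.017] z [0.004 0.02  0.03 ]
-0.024 24 y [-0.019  0.007  0.016] z [-0.001  0.019  0.026]
-0.018 28 y [-0.017  0.004  0.017] z [0.001 0.019 0.025]
-0.012 26 y [-0.017  0.002  0.016] z [-0.001  0.02   0.023]
-0.006 16 y [-0.014  0.001  0.015] z [0.008 0.018 0.024]
-0.0 19 y [-0.013  0.     0.013] z [0.011 0.016 0.021]
0.006 19 y [-0.012  0.002  0.012] z [-0.002  0.015  0.017]
disc by scene [0.55191509 0.09821249 0.07608673]
foot px 27 311 319 170 173 [[0.0008, -0.0077, 0.0025], [0.0044, 0.0033, 0.0062], [0.0097, 0.0122, 0.0098]]
```

View pics/s6.png

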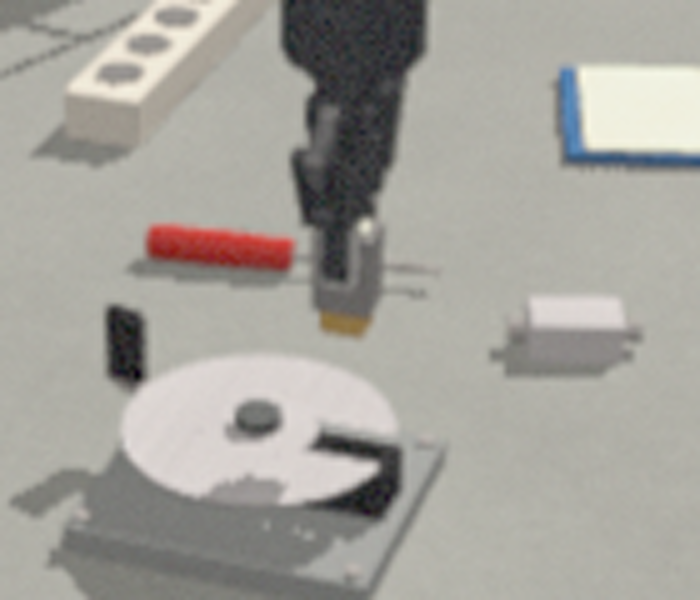

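Run:
```python
from h import *
from scipy.optimize import least_squares
C=np.array([.5497,.0957])
for n in("top","scene"):
    z=np.load(n+"0.npz"); p,d=z["p"],z["d"]; c=get_calibration(n); W=cloud(c,d)
    g=cv2.resize(p.min(-1),None,fx=8,fy=8,interpolation=cv2.INTER_CUBIC)
    f8=lambda u,v:((u+.5)/8-.5,(v+.5)/8-.5)
    near=np.hypot(W[...,0]-C[0],W[...,1]-C[1])<.09; near=cv2.resize(near.astype(np.uint8),None,fx=8,fy=8,interpolation=0)
    m=((g>112)&(near>0)).astype(np.uint8); m=cv2.morphologyEx(m,cv2.MORPH_OPEN,np.ones((25,25),np.uint8))
    cs,_=cv2.findContours(m,cv2.RETR_CCOMP,cv2.CHAIN_APPROX_NONE)
    o=max(cs,key=cv2.contourArea)[:,0]
    P=np.array([ray(c,*f8(u,v),.057)[:2] for u,v in o]); q=P-C; a=np.degrees(np.arctan2(q[:,1],q[:,0])); r=np.hypot(*q.T)
    k=(abs(a+89)>30)&(r>.07)
    f=least_squares(lambda x:np.hypot(*(P[k]-x[:2]).T)-x[2],[*C,.078],loss="soft_l1",f_scale=.0005); print(n,"disc",f.x.round(4),k.sum(),np.abs(f.fun).mean()/1)
    for h in cs:
        A=cv2.contourArea(h)
        if 1000<A<20000:
            M=cv2.moments(h); print("  blob",A,ray(c,*f8(M["m10"]/A,M["m01"]/A),.065).round(4))
# plug in top view, subpixel head top rectangle (dark rim) vs bright label
z=np.load("top0.npz"); p=z["p"]; c=get_calibration("top"); b=p[200:232,388:422]; g=cv2.resize(b.min(-1),None,fx=8,fy=8,interpolation=cv2.INTER_CUBIC)
m=(g>120).astype(np.uint8); cs=max(cv2.findContours(m,0,cv2.CHAIN_APPROX_NONE)[0],key=cv2.contourArea)[:,0]
P=np.array([ray(c,388+(u+.5)/8-.5,200+(v+.5)/8-.5,.064)[:2] for u,v in cs],np.float32)*1000; print("label",cv2.minAreaRect(P))
```

```text
top disc [0.5496 0.0974 0.0777] 1377 0.0007931002135976173
  blob 9680.5 [0.548  0.0941 0.065 ]
scene disc [0.553  0.0944 0.0781] 939 0.0011394706704550138
  blob 4514.5 [0.5538 0.0883 0.065 ]
label ((503.8115234375, -324.366943359375), (21.55071258544922, 13.727216720581055), 53.95012664794922)
```

The disc fits (top: (0.5496, 0.0974) r 77.7 mm; scene: (0.553, 0.094) r 78.1 mm) bracket the plate centre. I'll use axis (0.550, 0.096), which puts the socket at (0.6056, 0.1027). Descend to just above the disc.

Request:
carry_out(
  offset=[
    [0,0,0],
    [1.5,0.54,0.4],
    [1.5,0,0],
    [1.5,0,0],
    [1.5,0,0],
  ],
  delta_rot=[
    [0.4,0,0],
    [0,0,0],
    [0,0,0],
    [0,0,0],
    [0,0,0],
  ],
)

```text
time: 27.3
tool_pos: [0.6058, 0.0991, 0.0792]
tcp_rot: [1.121, 1.263, -1.123]
wrist_force: [0.0, 0.7, -0.4]
width: 0.297
```

Request:
carry_out(
  offset=[
    [0.5,0,0],
    [0.3,0,0],
    [0,0,0],
    [0,0,0],
    [0,0,0],
  ],
  delta_rot=[
    [0,0,0],
    [0,0,0],
    [0,0,0],
    [0,0,0],
    [0,0,0],
  ],
)

```text
time: 27.72
tool_pos: [0.6072, 0.101, 0.0741]
tcp_rot: [1.122, 1.262, -1.12]
wrist_force: [0.1, 0.9, -0.9]
width: 0.298
```

```bash
python3 go.py .6056 .1027 .045 -83.1; python3 view.py pics/s7.png
```

```text
t 27.72 pos [0.6072 0.101  0.0741] zyaw -83.21 tool cm [ 2.91 -0.14 -0.19] turn x -0.11 F [ 0.1  0.9 -0.9] w 0.298
origin 244 131 tcp 314 191
-0.03 19 y [-0.013  0.013  0.019] z [-0.006  0.015  0.025]
-0.024 19 y [-0.013  0.01   0.019] z [-0.002  0.015  0.021]
-0.018 25 y [-0.012  0.008  0.019] z [-0.008  0.013  0.018]
-0.012 23 y [-0.012  0.004  0.019] z [-0.004  0.014  0.018]
-0.006 18 y [-0.012  0.004  0.018] z [-0.01   0.012  0.015]
-0.0 16 y [-0.011  0.002  0.015] z [0.002 0.011 0.014]
0.006 14 y [-0.01   0.002  0.014] z [0.005 0.008 0.012]
0.012 33 y [-0.029  0.001  0.019] z [-0.027  0.018  0.029]
0.018 79 y [-0.03  -0.005  0.026] z [-0.027  0.016  0.029]
0.024 43 y [-0.024  0.014  0.026] z [-0.018 -0.006  0.015]
0.03 30 y [-0.013  0.01   0.026] z [-0.017 -0.01   0.015]
0.036 22 y [0.001 0.017 0.025] z [-0.018  0.014  0.019]
0.042 22 y [-0.003  0.017  0.026] z [-0.017  0.013  0.018]
0.048 41 y [-0.022  0.012  0.029] z [-0.013  0.015  0.029]
0.054 81 y [-0.026  0.007  0.03 ] z [-0.025  0.019  0.029]
```

View pics/s7.png

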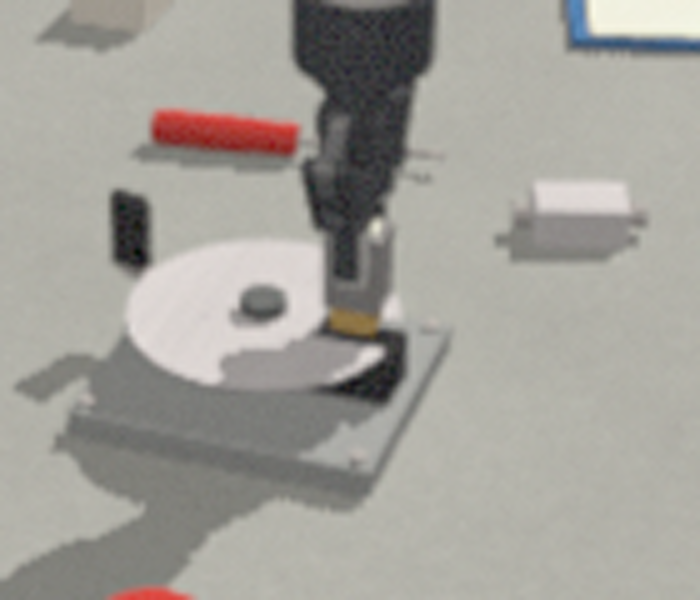

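The picture shows the foot at (355,322) just above the slot, near its middle. The position readings waver, so I'll average a few before the fine correction.

```bash
python3 - <<'E'
from h import *
L=[]
for i in range(6):
    read_camera("top"); L.append(read_state()["tool_pos"])
L=np.array(L); print(L.round(4),L.mean(0))
E
python3 go.py .6056 .1027 .045 -83.1
```

```text
[[0.6072 0.1013 0.0742]
 [0.607  0.1013 0.0741]
 [0.6069 0.1014 0.074 ]
 [0.6067 0.1014 0.0738]
 [0.6066 0.1014 0.0736]
 [0.6065 0.1014 0.0735]] [0.60680004 0.10137522 0.07385433]
t 28.07 pos [0.6065 0.1014 0.0735] zyaw -83.18 tool cm [ 2.85 -0.07 -0.14] turn x -0.08 F [-0.2 -0.2 -0.5] w 0.296
```

Request:
carry_out(
  offset=[
    [0.2,-0.08,-0.13],
    [0.2,0,0],
    [0.2,0,0],
    [0.2,0,0],
    [0,0,0],
  ],
  delta_rot=[
    [0,0,0],
    [0,0,0],
    [0,0,0],
    [0,0,0],
    [0,0,0],
  ],
)

```text
time: 28.48
tool_pos: [0.6047, 0.1024, 0.0642]
tcp_rot: [1.12, 1.264, -1.122]
wrist_force: [-0.3, 0.2, -1.1]
width: 0.293
```

Request:
carry_out(
  offset=[
    [0.1,0,0],
    [0.1,0,0],
    [0.1,0,0],
    [0.1,0,0],
    [0,0,0],
  ],
  delta_rot=[
    [0,0,0],
    [0,0,0],
    [0,0,0],
    [0,0,0],
    [0,0,0],
  ],
)

```text
time: 28.9
tool_pos: [0.6052, 0.1024, 0.0608]
tcp_rot: [1.121, 1.263, -1.122]
wrist_force: [-0.2, 0.8, -0.7]
width: 0.299
```

Request:
carry_out(
  offset=[
    [0.1,0,0],
    [0.1,0,0],
    [0.1,0,0],
    [0.1,0,0],
    [0,0,0],
  ],
  delta_rot=[
    [0,0,0],
    [0,0,0],
    [0,0,0],
    [0,0,0],
    [0,0,0],
  ],
)

```text
time: 29.32
tool_pos: [0.6059, 0.1025, 0.0596]
tcp_rot: [1.122, 1.262, -1.121]
wrist_force: [-4.6, -0.8, 11.2]
width: 0.299
```

Contact at the socket mouth. The side force of -4.6 N in x means the +x chamfer is touched, so ease off and shift 1 mm towards -x.

Request:
carry_out(
  offset=[
    [-0.2,0,0],
    [0,-0.12,0],
    [0.1,0,0],
    [0.1,0,0],
    [0,0,0],
  ],
  delta_rot=[
    [0,0,0],
    [0,0,0],
    [0,0,0],
    [0,0,0],
    [0,0,0],
  ],
)

```text
time: 29.73
tool_pos: [0.6053, 0.1025, 0.0597]
tcp_rot: [1.122, 1.262, -1.12]
wrist_force: [-3.7, -0.2, 12.1]
width: 0.298
```

Request:
carry_out(
  offset=[
    [0.1,0,0],
    [0,0,0],
    [0.1,0,0],
    [0,0,0],
    [0,0,0],
  ],
  delta_rot=[
    [0,0,0],
    [0,0,0],
    [0,0,0],
    [0,0,0],
    [0,0,0],
  ],
)

```text
time: 30.15
tool_pos: [0.6058, 0.1028, 0.0593]
tcp_rot: [1.123, 1.261, -1.119]
wrist_force: [-6.7, 0.2, 20.5]
width: 0.297
```

Request:
carry_out(
  offset=[
    [-0.3,0,0],
    [-0.1,-0.15,0],
    [0.1,0,0],
    [0.1,0,0],
    [0,0,0],
  ],
  delta_rot=[
    [0,0,0],
    [0,0,0],
    [0,0,0],
    [0,0,0],
    [0,0,0],
  ],
)

```text
time: 30.57
tool_pos: [0.6047, 0.1025, 0.0596]
tcp_rot: [1.123, 1.26, -1.118]
wrist_force: [-1.5, -0.1, 12.9]
width: 0.299
```

Request:
carry_out(
  offset=[
    [0.1,0,0],
    [0,0,0],
    [0,0,0],
    [0,0,0],
    [0,0,0],
  ],
  delta_rot=[
    [0,0,0],
    [0,0,0],
    [0,0,0],
    [0,0,0],
    [0,0,0],
  ],
)

```text
time: 30.98
tool_pos: [0.6048, 0.1025, 0.0595]
tcp_rot: [1.123, 1.26, -1.118]
wrist_force: [-3.2, 0.5, 17.5]
width: 0.298
```

Run:
```python
from h import *
F=[];M=[];P=[]
for i in range(5):
    read_camera("scene"); s=read_state(); F.append(s["wrist_force"]);M.append(s["torque"]);P.append(s["tool_pos"])
F=np.mean(F,0);M=np.mean(M,0); R=Rn.from_rotvec(s["tcp_rot"]).as_matrix(); print("F",F.round(2),"M",M.round(3),"tilt",R[:,0].round(4),np.mean(P,0).round(4))
for L in (0,.1,.2): # contact below ref by L
    print(L,"dx",(-(M[1]-(-L)*F[0]*1)/F[2]).round(4),"dy",((M[0]+(-L)*F[1])/F[2]).round(4))
p,d,c=snap("scene"); W=cloud(c,d); h=cv2.cvtColor(p,cv2.COLOR_RGB2HSV)
T=s["tool_pos"]; x=c["R"]@T+c["t"]; u0=int(c["fx"]*x[0]/x[2]+c["cx"]); v0=int(c["fy"]*x[1]/x[2]+c["cy"])
np.save("s8.npy",p); o=p[v0-30:v0+30,u0-40:u0+40,::-1].astype(float); o=np.clip(255*(o/255)**.5,0,255).astype(np.uint8); cv2.imwrite("pics/s8.png",cv2.resize(o,None,fx=10,fy=10,interpolation=cv2.INTER_CUBIC)); print(u0-40,v0-30)
def pr(X):
    x=c["R"]@np.array(X)+c["t"]; u=c["fx"]*x[0]/x[2]+c["cx"]; v=c["fy"]*x[1]/x[2]+c["cy"]; return np.round([(u-u0+40)*10,(v-v0+30)*10])
C=np.array([.55,.096]); ex=np.array([.9928,.1201]); ey=np.array([-.1201,.9928])
for a,b in((-13.75,-9.75),(13.75,-9.75),(13.75,9.75),(-13.75,9.75)): print("hole",pr([*(C+ex*(.056+a/1e3)+ey*b/1e3),.05]))
for a,b in((34,-16),(76,-16),(76,16),(34,16)): print("slot",pr([*(C+ex*a/1e3+ey*b/1e3),.057]))
for a,b in((-17,-13),(17,-13),(17,13),(-17,13)): print("plug top",pr([*(T[:2]+ex*a/1e3+ey*b/1e3),T[2]-.011+.064]),"shoulder",pr([*(T[:2]+ex*a/1e3+ey*b/1e3),T[2]-.011+.016]))
```

```text
F [-3.06  0.07 17.44] M [-0.057  0.634 -0.009] tilt [ 4.2e-03  6.0e-04 -1.0e+00] [0.6048 0.1025 0.0595]
0 dx -0.0363 dy -0.0032
0.1 dx -0.0188 dy -0.0036
0.2 dx -0.0012 dy -0.004
274 165
hole [347. 341.]
hole [440. 359.]
hole [461. 324.]
hole [368. 306.]
slot [312. 326.]
slot [456. 354.]
slot [490. 295.]
slot [348. 269.]
plug top [332. 153.] shoulder [330. 301.]
plug top [451. 175.] shoulder [446. 324.]
plug top [480. 129.] shoulder [474. 276.]
plug top [362. 108.] shoulder [359. 254.]
```

View pics/s8.png

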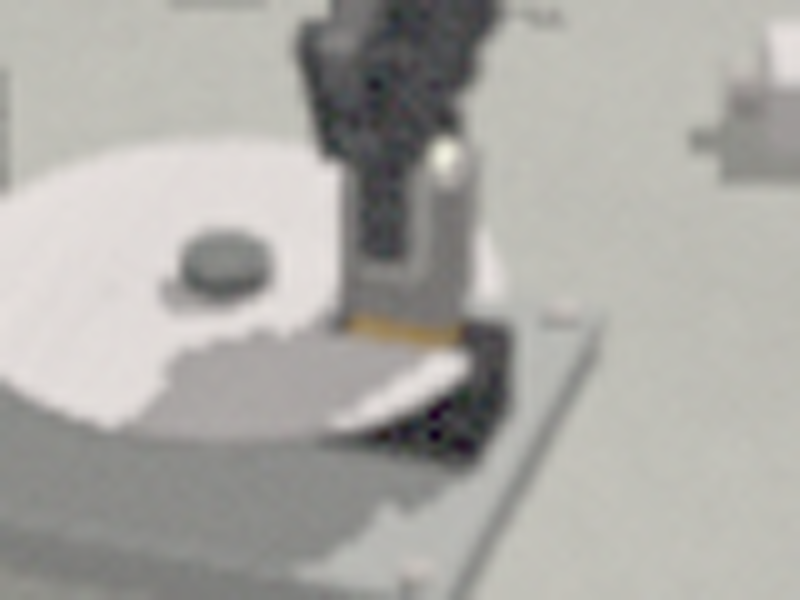

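The picture shows the foot at (405,330) in the slot with a thin brass strip left, resting on the block. The moment puts the contact ~3.5 mm to the -y side, and the picture and the top-view disc fit agree the plug stands too far to -y. Lift 3 mm, shift 2 mm to +y, and try again.

Request:
carry_out(
  offset=[
    [-0.3,0,0],
    [-0.2,0,-0.2],
    [0.1,0,0],
    [0.1,0,0],
    [0.1,0,0],
  ],
  delta_rot=[
    [0,0,0],
    [0,0,0],
    [0,0,0],
    [0,0,0],
    [0,0,0],
  ],
)

```text
time: 31.7
tool_pos: [0.6044, 0.1043, 0.0595]
tcp_rot: [1.123, 1.26, -1.118]
wrist_force: [3.1, -1.0, 12.3]
width: 0.3
```

Request:
carry_out(
  offset=[
    [0.1,0,0],
    [0.1,0,0],
    [0,0,0],
    [0,0,0],
    [0,0,0],
  ],
  delta_rot=[
    [0,0,0],
    [0,0,0],
    [0,0,0],
    [0,0,0],
    [0,0,0],
  ],
)

```text
time: 32.12
tool_pos: [0.6046, 0.1044, 0.0593]
tcp_rot: [1.123, 1.26, -1.118]
wrist_force: [0.3, 0.7, 17.4]
width: 0.301
```

```bash
cat > ft.py <<'E'
from h import *
F=[];M=[];P=[]
for i in range(4):
    read_camera("scene"); s=read_state(); F.append(s["wrist_force"]);M.append(s["torque"]);P.append(s["tool_pos"])
F=np.mean(F,0);M=np.mean(M,0); R=Rn.from_rotvec(s["tcp_rot"]).as_matrix(); print("F",F.round(2),"M",M.round(3),"down",R[:,0].round(4),"pos",np.mean(P,0).round(4),s["time"])
E
python3 ft.py
```

```text
F [ 0.29 -0.17 15.92] M [-0.12   0.15  -0.025] down [ 3.9e-03  4.0e-04 -1.0e+00] pos [0.6045 0.1044 0.0593] 32.3167
```

Request:
carry_out(
  offset=[
    [-0.1,0,0],
    [0,0,-0.08],
    [0,0.1,0],
    [0,0,-0.08],
    [0.05,0,0],
  ],
  delta_rot=[
    [0,0,0],
    [0,0,0],
    [0,0,0],
    [0,0,0],
    [0,0,0],
  ],
)

```text
time: 32.73
tool_pos: [0.6046, 0.1046, 0.0592]
tcp_rot: [1.12, 1.26, -1.12]
wrist_force: [-0.9, -4.8, 17.4]
width: 0.298
```

```bash
python3 ft.py
```

```text
F [-0.96 -4.94 15.68] M [-0.962  0.285  0.02 ] down [ 0.0023 -0.002  -1.    ] pos [0.6046 0.1046 0.0593] 32.9333
```

Request:
carry_out(
  offset=[
    [-0.3,0,0],
    [-0.2,0,0],
    [0,0,0],
    [0,0,0],
    [0,0,0],
  ],
  delta_rot=[
    [0,0,0],
    [0,0,0],
    [0,0,0],
    [0,0,0],
    [0,0,0],
  ],
)

```text
time: 33.35
tool_pos: [0.6039, 0.1057, 0.0611]
tcp_rot: [1.122, 1.262, -1.12]
wrist_force: [5.3, 0.2, 0.8]
width: 0.297
```

```bash
python3 ft.py
```

```text
F [ 4.89 -0.65  0.91] M [-0.135 -0.988  0.013] down [ 1.2e-03 -1.0e-04 -1.0e+00] pos [0.6039 0.1057 0.0611] 33.55
```

Request:
carry_out(
  offset=[
    [0.2,0,0],
    [0.1,0,0],
    [0.1,0,0],
    [0.05,0,0],
    [0,0,0],
  ],
  delta_rot=[
    [0,0,0],
    [0,0,0],
    [0,0,0],
    [0,0,0],
    [0,0,0],
  ],
)

```text
time: 33.97
tool_pos: [0.6042, 0.106, 0.0595]
tcp_rot: [1.122, 1.262, -1.12]
wrist_force: [-0.3, -0.8, 14.0]
width: 0.297
```

```bash
python3 ft.py
```

```text
F [-0.11 -1.13 15.  ] M [-0.189  0.152  0.017] down [ 1.8e-03  2.0e-04 -1.0e+00] pos [0.6042 0.106  0.0595] 34.1667
```

The lifted reading with a pure +x side force shows the foot's stepped tip was already in the hole, touching the -x wall. The moments put contact on the -x side and, across the tries, centre y near 0.1045. That agrees with the top-view disc fit (socket (0.6052, 0.1041)). Lift clear, then re-aim there.

Request:
carry_out(
  offset=[
    [-0.4,0,0],
    [-0.4,0,0],
    [0,0,0],
    [0,0,0],
    [0,0,0],
  ],
  delta_rot=[
    [0,0,0],
    [0,0,0],
    [0,0,0],
    [0,0,0],
    [0,0,0],
  ],
)

```text
time: 34.58
tool_pos: [0.6011, 0.1057, 0.0635]
tcp_rot: [1.119, 1.266, -1.124]
wrist_force: [0.1, 0.6, -0.2]
width: 0.301
```

```bash
python3 ft.py; python3 go.py .6053 .1044 .0615 -83.1
```

```text
F [0.11 0.14 0.09] M [-0.017  0.02  -0.013] down [-1.6e-03 -2.0e-04 -1.0e+00] pos [0.602  0.1058 0.064 ] 34.7833
t 34.78 pos [0.6025 0.1058 0.0644] zyaw -83.19 tool cm [0.29 0.27 0.17] turn x -0.09 F [ 0.3 -0.1  0.4] w 0.299
```

Request:
carry_out(
  offset=[
    [0,0.12,0.12],
    [0,0,0],
    [0,0,0],
    [0,0,0],
    [0,0,0],
  ],
  delta_rot=[
    [0,0,0],
    [0,0,0],
    [0,0,0],
    [0,0,0],
    [0,0,0],
  ],
)

```text
time: 35.2
tool_pos: [0.6046, 0.1048, 0.0651]
tcp_rot: [1.121, 1.263, -1.121]
wrist_force: [-0.2, 0.1, -0.6]
width: 0.298
```

```bash
python3 ft.py; python3 go.py .6053 .1044 .0615 -83.1
```

```text
F [ 0.43  0.19 -0.95] M [ 0.011 -0.01  -0.008] down [ 1.e-04 -0.e+00 -1.e+00] pos [0.6046 0.1048 0.0651] 35.4
t 35.4 pos [0.6046 0.1048 0.0651] zyaw -83.19 tool cm [0.36 0.07 0.05] turn x -0.09 F [ 0.3 -0.1 -1.2] w 0.3
```

Request:
carry_out(
  offset=[
    [0.2,0.06,0.03],
    [0.1,0,0],
    [0.1,0,0],
    [0.1,0,0],
    [0.1,0,0],
  ],
  delta_rot=[
    [0,0,0],
    [0,0,0],
    [0,0,0],
    [0,0,0],
    [0,0,0],
  ],
)

```text
time: 35.82
tool_pos: [0.6053, 0.1046, 0.0594]
tcp_rot: [1.121, 1.263, -1.121]
wrist_force: [-1.9, -1.0, 6.9]
width: 0.293
```

```bash
python3 ft.py
```

```text
F [-1.7  -0.17  3.46] M [-0.075  0.331  0.01 ] down [ 2.e-04  0.e+00 -1.e+00] pos [0.6053 0.1046 0.0595] 36.0167
```

Request:
carry_out(
  offset=[
    [0.1,0,0],
    [0,0,0],
    [0.1,0,0],
    [0,0,0],
    [0,0,0],
  ],
  delta_rot=[
    [0,0,0],
    [0,0,0],
    [0,0,0],
    [0,0,0],
    [0,0,0],
  ],
)

```text
time: 36.43
tool_pos: [0.6059, 0.1046, 0.0571]
tcp_rot: [1.122, 1.262, -1.12]
wrist_force: [1.0, 1.3, 0.8]
width: 0.299
```

```bash
python3 ft.py
```

```text
F [2.13 0.62 0.09] M [ 0.077 -0.453 -0.006] down [ 1.3e-03  2.0e-04 -1.0e+00] pos [0.6059 0.1046 0.0571] 36.6333
```

It dropped past the rim (z 0.0571, no vertical force). Ease +x slightly and go on down.

Request:
carry_out(
  offset=[
    [0.1,0.05,0],
    [0.1,0,0],
    [0.1,0,0],
    [0.1,0,0],
    [0,0,0],
  ],
  delta_rot=[
    [0,0,0],
    [0,0,0],
    [0,0,0],
    [0,0,0],
    [0,0,0],
  ],
)

```text
time: 37.05
tool_pos: [0.6058, 0.1046, 0.0528]
tcp_rot: [1.121, 1.263, -1.121]
wrist_force: [2.0, 0.4, -0.8]
width: 0.3
```

Request:
carry_out(
  offset=[
    [0.1,0,0],
    [0.1,0,0],
    [0.1,0,0],
    [0,0,0],
    [0,0,0],
  ],
  delta_rot=[
    [0,0,0],
    [0,0,0],
    [0,0,0],
    [0,0,0],
    [0,0,0],
  ],
)

```text
time: 37.47
tool_pos: [0.6058, 0.1046, 0.05]
tcp_rot: [1.121, 1.263, -1.121]
wrist_force: [3.7, -0.4, -0.6]
width: 0.298
```

```bash
python3 ft.py
```

```text
F [ 3.17  0.82 -0.83] M [ 0.101 -0.688 -0.007] down [ 3.e-04  0.e+00 -1.e+00] pos [0.6058 0.1046 0.05  ] 37.6667
```

Going in freely; continue to the shoulder.

Request:
carry_out(
  offset=[
    [0.1,0.04,0],
    [0.1,0,0],
    [0.1,0,0],
    [0,0,0],
    [0,0,0],
  ],
  delta_rot=[
    [0,0,0],
    [0,0,0],
    [0,0,0],
    [0,0,0],
    [0,0,0],
  ],
)

```text
time: 38.08
tool_pos: [0.6059, 0.1046, 0.0468]
tcp_rot: [1.121, 1.263, -1.122]
wrist_force: [2.4, -0.2, -0.8]
width: 0.294
```

Request:
carry_out(
  offset=[
    [0.1,0,0],
    [0.1,0,0],
    [0.1,0,0],
    [0,0,0],
    [0,0,0],
  ],
  delta_rot=[
    [0,0,0],
    [0,0,0],
    [0,0,0],
    [0,0,0],
    [0,0,0],
  ],
)

```text
time: 38.5
tool_pos: [0.606, 0.1047, 0.0468]
tcp_rot: [1.121, 1.263, -1.122]
wrist_force: [-6.0, -1.0, 15.5]
width: 0.299
```

Firm stop at z 0.0468, which matches the shoulder height expected from the grasp (0.034 + 0.0129). Ease off the press and open gently.

Request:
carry_out(
  offset=[
    [-0.15,0,0],
    [0,0,0],
    [0,0,0],
    [0,0,0],
    [0,0,0],
  ],
  delta_rot=[
    [0,0,0],
    [0,0,0],
    [0,0,0],
    [0,0,0],
    [0,0,0],
  ],
  fingers=0.2,
)

```text
time: 38.92
tool_pos: [0.6053, 0.1046, 0.0448]
tcp_rot: [1.12, 1.264, -1.122]
wrist_force: [0.2, 0.5, -0.4]
width: 0.599
```

Request:
carry_out(
  offset=[
    [-1,0,0],
    [-2,0,0],
    [-3,0,0],
    [-4,0,0],
    [-4,0,0],
  ],
  delta_rot=[
    [0,0,0],
    [0,0,0],
    [0,0,0],
    [0,0,0],
    [0,0,0],
  ],
)

```text
time: 39.33
tool_pos: [0.6048, 0.1045, 0.1863]
tcp_rot: [1.12, 1.265, -1.123]
wrist_force: [0.3, 0.9, 0.4]
width: 0.604
```

Request:
carry_out(
  offset=[
    [0,-3,2],
    [0,-3,2],
    [0,-3,2],
    [0,-3,2],
    [0,-3,2],
  ],
  delta_rot=[
    [0,0,0],
    [0,0,0],
    [0,0,0],
    [0,0,0],
    [0,0,0],
  ],
)

```text
time: 39.75
tool_pos: [0.4677, -0.0131, 0.1862]
tcp_rot: [1.121, 1.263, -1.12]
wrist_force: [-0.3, -0.5, 0.4]
width: 0.599
```

Request:
carry_out(
  offset=[
    [0,0,4],
    [0,0,4],
    [0,0,4],
    [0,0,4],
    [0,0,4],
  ],
  delta_rot=[
    [0,0,0],
    [0,0,0],
    [0,0,0],
    [0,0,0],
    [0,0,0],
  ],
)

```text
time: 40.17
tool_pos: [0.4925, -0.2129, 0.1866]
tcp_rot: [1.121, 1.262, -1.121]
wrist_force: [1.2, 0.1, 0.1]
width: 0.599
```

```bash
python3 - <<'E'
from h import *
S=np.array([.6052,.1041])
for n in("top","scene"):
    p,d,c=snap(n); W=cloud(c,d)
    k=(np.hypot(W[...,0]-S[0],W[...,1]-S[1])<.045)&(W[...,2]>.088)&(W[...,2]<.115); v,u=np.nonzero(k)
    print(n,k.sum(),"top z",np.median(W[k],0).round(4),np.percentile(W[k][:,2],[10,50,90]).round(4))
    P=np.array([ray(c,x,y,.098)[:2] for x,y in zip(u,v)],np.float32)*1000; print(cv2.minAreaRect(P))
    # paddle
    k=(np.hypot(W[...,0]-.451,W[...,1]-.118)<.05)&(W[...,2]>.088)&(W[...,2]<.105); print("paddle",k.sum(),np.median(W[k],0).round(4))
    if n=="scene":
        o=p[120:240,220:360,::-1].astype(float); o=np.clip(255*(o/255)**.6,0,255).astype(np.uint8); cv2.imwrite("pics/end.png",cv2.resize(o,None,fx=5,fy=5,interpolation=cv2.INTER_CUBIC))
E
python3 ft.py; python3 slot.py
```

```text
top 169 top z [0.6038 0.102  0.0984] [0.0947 0.0984 0.1009]
((604.0618896484375, 102.23489379882812), (36.00407028198242, 26.827425003051758), 6.711708068847656)
paddle 62 [0.4515 0.1187 0.0947]
scene 93 top z [0.6092 0.0981 0.0959] [0.09   0.0959 0.0984]
((611.6109619140625, 93.70413970947266), (35.672889709472656, 39.02920913696289), 13.21143913269043)
paddle 28 [0.4568 0.1163 0.0926]
F [ 0.08  0.33 -0.34] M [-0.008  0.016  0.006] down [-4.e-04  8.e-04 -1.e+00] pos [ 0.4925 -0.2116  0.1858] 40.4667
top slot rel unit x: -12.9 1 occluded 31
scene slot rel unit x: -180.0 63 occluded 70
[ 0.38708184  0.55939665 -0.45672735] [ 0.49257425 -0.20957353  0.18564809]
```

View pics/end.png

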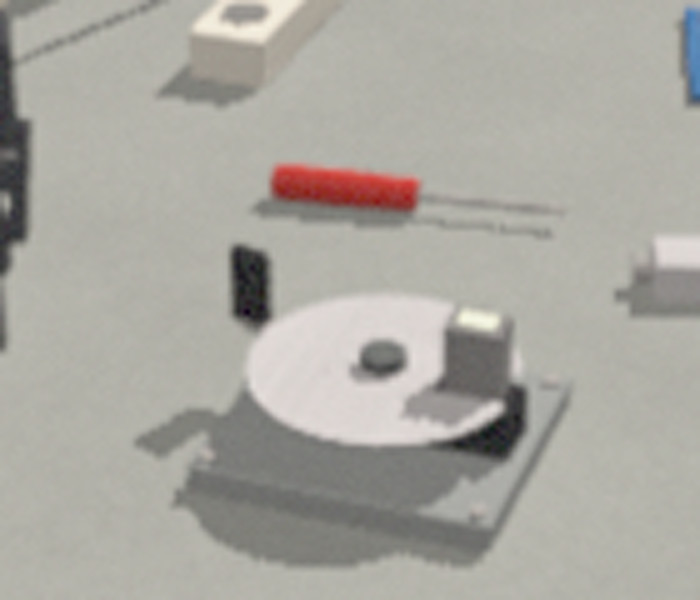

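The plug at (480,350) stands upright in the slot with no brass showing. Its top is at z 0.098 as expected when home, and its yaw is 6.7°. The paddle is at rest, and the screwdriver and adapter are untouched. Handing in.

```bash
python3 -c "
from workcell import *
print(finish_job(), read_state()['time'])"
```

```text
the job is handed in; nothing more can be done
the job is handed in; nothing more can be done
```

I clicked the lever four times, pushed the plug fully home in the socket, let go, and handed the job in at about 41 s. No verdict came back.

**Lever and slot:** each stroke showed one click and the force stayed below about 8 N. The slot went from -96° to about 1° of the socket line in the top view, which reads about 0.6° high. After the last stroke the lever measured 159.8° (rest is 160°), and it was still there at the end.

**Plug:** I took the block farthest to the robot's left. It first caught on the socket rim at up to about 20 N, so I re-aimed it about 2 mm using the force and moment readings. It then slid in freely to a firm stop.

**Last checks:**
- **Home:** the top camera puts the plug's top at 0.0984 m, against 0.098 m when fully home.
- **Direction and tilt:** its yaw is 6.7°, against 6.9° for the unit. It looks upright in the last picture; I did not measure the tilt.
- **Robot:** it is clear of everything and the wrist force is about zero.

**Checks that disagreed or failed:**
- **Finger length:** the fingertips sat about 22 mm farther back than the stated TCP. My first push passed over the lever without touching it, and I worked lower after that.
- **Scene camera:** it read several millimetres off the top camera, and more for the plug itself, so I trusted the top camera.
- **Slot at the end:** the slot-angle check no longer works with the plug covering the slot, so its position now rests on the plug standing through it.
- **Bystanders:** I did not measure them again. The screwdriver and adapter look unmoved in the last picture; the detector can was out of that view.

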